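Slip the crimping ferrules onto their hose fittings

ROBOT

A 7-joint arm with a two-finger parallel gripper is mounted at the origin on the work surface. World frame = base frame: x ahead of the robot, y to its left, z up, the work surface at z = 0. Lengths are in m, angles in rad, forces in N, time in s.
With the tool pointing down it reaches from about 0.4 to 0.85 m from the base axis. Payload 10.4 kg.
Tool frame: the origin (TCP) lies at the centre of the arm's flange, where the gripper is bolted on; the fingertips stand 173 mm ahead of it and the grasp point (between the pads) lies 155 mm ahead of it (manip.nose_length is the distance from the TCP to the fingertips, in m); z points along the fingers, x is the direction in which the jaws open and shut, and the axes are right-handed (so a half turn about z gives the same grasp; the last joint's range is limited). The gripper opens to 85 mm and grips with 20 to 120 N. Pads are 22 mm wide; open, the fingers measure 114 mm over their backs; the gripper's body (76 mm by 85 mm) begins 54 mm behind the grasp point. The pads swing forward as they close: fully open they stand 13 mm farther back than shut.
Start: joints at [1.18, 0.332, -0.065, 1.46, 0.022, 1.35, -0.088], TCP at [0.225, -0.583, 0.405] pointing down, gripper open.
Joint ranges: [-2.6, 2.6], [-0.5, 2.12], [-1.47, 1.34], [0.16, 2.42], [-1.27, 4.41], [0.06, 2.06], [-2.6, 2.6]. Speed limits (rad/s): [2.22, 2.22, 2.79, 2.79, 3.14, 3.14, 3.14].

INTERFACE

Orientations are given as a unit quaternion [x, y, z, w].
In Python, from workcell import status, cams, order, manip gives the robot as it stands.
- The arm moves only by the tool servo_tool, never from a script. Its argument "motion" is a list that holds one entry, the list of rows, each a list of 6 numbers: the shift along the tool's x, y, z in units of 50 mm (1.0 is 50 mm), then the turn, a rotation vector about the tool's x, y, z in units of 5 degrees (1.0 is 5 degrees). In form: [[[x, y, z, ax, ay, az], ...]]. A call has 1 to 12 rows; each row shifts and turns the pose as measured when the row begins, along the tool's axes as they then stand; what a row does not reach is not made up. A row lasts 1/10 s, in which the tool goes at most 50 mm and 8.59 degrees, less where a joint would pass 70% of its speed; a pose out of reach is approached as far as the arm can. A call is refused whole if a number of a shift passes 1 or a number of a turn 1, either way. A call with a gripper value outside its range is refused whole. "jaw" is the closure in counts, from 0 (fully open) to 255 (shut), set as the call begins (left out, the last holds). The fingers move at their own pace and stop on an object; "force" is the grip in N (left out, the last holds). Time passes only in rows, so rows that do not move let the fingers close. It gives the time, the measured TCP pose, the force and the opening at its end, in the units of the state.
- status.get_obs(): the state, without advancing time (a new reading comes with each control period).
- cams.camera(name): name is "scene" or "top" or "wrist"; returns a dict with "color" (384x512x3 uint8, red, green, blue), "vertical_fov" (degrees; the focal length in pixels is half the picture's height over the tangent of half this angle, whatever the lens; pixels are square), "cx", "cy" (the principal point, pixels), "extrinsics" (4x4, takes a point from camera to world coordinates). Camera axes: x right, y down, z forward; pixel columns grow to the right and rows downward; lengths in m; the calibration is good to about 2 mm. A picture is of the moment at which its call begins. There is no depth.
- order.hand_in(): hands the job in, once; it reports no verdict.
The state is a dict: "clock": time; "joint_pos": joint angles; "joint_velocities": joint speeds; "tau": joint torques, N m; "position": TCP position; "ee_rot": TCP orientation; "ft_force": force on the tool from outside, world axes, zero at the start; "torque": the same for the moment, N m; "grip_width": opening from 0.0 (shut) to 1.0 (fully open).
Only numpy, scipy, OpenCV 4.12 (cv2) and the standard library are available. Lean on these libraries where they do the work, as an engineer would, in place of code of your own. Each camera call takes 0.05 s, during which the arm holds its last target.

TASK

Get the four hose fittings on the bench ready for the crimper: slip each of the four loose round ferrules over the upright barbed tail of the fitting of its own size and finish, lowering it (do not drop it) until it sits squarely on that fitting's collar. Leave the fittings standing where they are, and do not disturb the elbow and the loose hexagon nut that stand among them.

Things in the scene. Friction and masses are not known exactly. Their poses are not given: they have to be found in the camera images.
- ferrule_small: smallest loose crimping ferrule, a plain round sleeve open at both ends, bright zinc-plated steel (silver), standing upright: 28 mm outside diameter, 22 mm bore, 36 mm high, about 70 g. Origin: centre of its lower end; z runs up its axis. It belongs on fitting_small.
- fitting_small: smallest hose fitting, bright zinc-plated steel (silver), standing loose on its hexagon nut (27 mm across flats, 20 mm high), tail up. Then a round collar, 25 mm diameter, its top 26 mm above the bench; then the barbed tail, 13 mm diameter, 40 mm long; 66 mm high overall, 130 g. Origin: centre of its underside, z up the tail. Its ferrule rests on the collar.
- ferrule_medium: second smallest loose crimping ferrule, a plain round sleeve open at both ends, brass (gold-coloured), standing upright: 36 mm outside diameter, 30 mm bore, 42 mm high, about 110 g. Origin: centre of its lower end; z runs up its axis. It belongs on fitting_medium.
- fitting_medium: second smallest hose fitting, brass (gold-coloured), standing loose on its hexagon nut (36 mm across flats, 22 mm high), tail up. Then a round collar, 33 mm diameter, its top 28 mm above the bench; then the barbed tail, 19 mm diameter, 46 mm long; 74 mm high overall, 240 g. Origin: centre of its underside, z up the tail. Its ferrule rests on the collar.
- ferrule_large: second largest loose crimping ferrule, a plain round sleeve open at both ends, black-phosphated steel (black), standing upright: 45 mm outside diameter, 38 mm bore, 48 mm high, about 180 g. Origin: centre of its lower end; z runs up its axis. It belongs on fitting_large.
- fitting_large: second largest hose fitting, black-phosphated steel (black), standing loose on its hexagon nut (46 mm across flats, 24 mm high), tail up. Then a round collar, 41 mm diameter, its top 30 mm above the bench; then the barbed tail, 25 mm diameter, 52 mm long; 82 mm high overall, 420 g. Origin: centre of its underside, z up the tail. Its ferrule rests on the collar.
- ferrule_xlarge: largest loose crimping ferrule, a plain round sleeve open at both ends, bright zinc-plated steel (silver), standing upright: 55 mm outside diameter, 47 mm bore, 52 mm high, about 280 g. Origin: centre of its lower end; z runs up its axis. It belongs on fitting_xlarge.
- fitting_xlarge: largest hose fitting, bright zinc-plated steel (silver), standing loose on its hexagon nut (55 mm across flats, 26 mm high), tail up. Then a round collar, 51 mm diameter, its top 32 mm above the bench; then the barbed tail, 32 mm diameter, 58 mm long; 90 mm high overall, 650 g. Origin: centre of its underside, z up the tail. Its ferrule rests on the collar.
- flange_elbow: bystander: a silver elbow fitting standing on its round flange (54 mm diameter), its 22 mm pipe rising and bending over towards the body's +x, 80 mm high, reaching 46 mm sideways from the origin. Origin: centre of the flange's underside. Not to be moved.
- loose_nut: bystander: a loose dull-yellow hexagon nut lying flat, 46 mm across flats, 24 mm high, 32 mm hole. Origin: centre of its underside. Not to be moved.
Not all that is in view belongs to the job. Leave any pink or turquoise look-alike of the ferrule_medium alone.

How it is judged:
By the outcome, as a careful person would: the job done as asked, in the order asked, and still so for the second after the job is handed in, with the robot touching nothing.
It also fails if it takes over 102 s, if anything falls off the work surface, if the arm or the gripper's body presses on something with over 40 N, if the wrist force passes 120 N, or if a joint passes its speed limit or range.

## Working session

There is one attempt and no reset: what is moved stays moved. The work goes in short steps, Python scripts to look and compute and a tool call to move; the robot and the scene stay as the last step left them, time stands still between calls to the robot, and variables do not carry over. Pictures are saved under pics/ and viewed, and the job is handed in when it is done.

Besides the shell and the picture viewer there is one more tool, called after "Emit:" as a command line: name --argument value ..., lists and objects as JSON in quotes. servo_tool: Moves the arm, as the interface text tells. Its arguments: {"type":"object","properties":{"motion":{"type":"array","items":{"type":"array","items":{"type":"array","items":{"type":"number"}}}},"jaw":{"type":"number"},"force":{"type":"number"}},"required":["motion"]}

```bash
ls; mkdir -p pics; python3 - <<'E'
from workcell import status,cams,manip
import cv2
o=status.get_obs()
print({k:(v if not hasattr(v,'round') else v) for k,v in o.items()}, manip.nose_length)
for n in ["scene","top","wrist"]:
    c=cams.camera(n); cv2.imwrite(f"pics/{n}0.png",c["color"][:,:,::-1]); print(n,c["vertical_fov"],c["cx"],c["cy"],c["extrinsics"])
    import numpy as np; np.savez(f"pics/{n}0.npz",**c)
E
```

```text
pics
{'clock': 0.0, 'joint_pos': array([ 1.18043443,  0.33283826, -0.06472322,  1.46093945,  0.02159267,
        1.34989945, -0.08847699]), 'joint_velocities': array([ 1.50582184e-03,  1.91797675e-05, -1.06928690e-03, -6.55325748e-04,
       -1.22765925e-03,  4.50209893e-05,  2.41170744e-03]), 'tau': array([-9.37017649e-04, -6.25461173e+01,  4.83697979e-02, -3.91607058e+01,
        1.60633202e-02,  9.91525798e-03,  5.10972342e-06]), 'position': array([ 0.22467517, -0.58307683,  0.4039377 ]), 'ee_rot': array([ 8.24495976e-01, -5.65867390e-01, -5.86625630e-04, -3.71943285e-04]), 'ft_force': array([ 0.24081642,  0.71441465, -0.27959249]), 'torque': array([0.01191257, 0.01148663, 0.0649091 ]), 'grip_width': 0.9978724034544992} 0.1734
scene 49.59881599149416 253.21630582527575 197.25240115182189 [[-0.62725204  0.63048554 -0.45721206  0.86573707]
 [ 0.77869587  0.49738425 -0.38241554  0.33411535]
 [-0.01369739 -0.59590007 -0.80294177  0.72431698]
 [ 0.          0.          0.          1.        ]]
top 56.48472833723437 256.6967753990397 190.81022283260808 [[-0.02202102 -0.98792078  0.15338712  0.39040366]
 [-0.99974488  0.02253101  0.00158716  0.00725218]
 [-0.00502395 -0.15331304 -0.9881649   0.81995723]
 [ 0.          0.          0.          1.        ]]
wrist 63.418321144161595 254.73659430685413 188.0107417557001 [[ 0.36013531 -0.88505293 -0.29493026  0.3012589 ]
 [-0.93289948 -0.34202397 -0.11277489 -0.55458727]
 [-0.00106147  0.31575451 -0.94884033  0.37239501]
 [ 0.          0.          0.          1.        ]]
```

View pics/scene0.png

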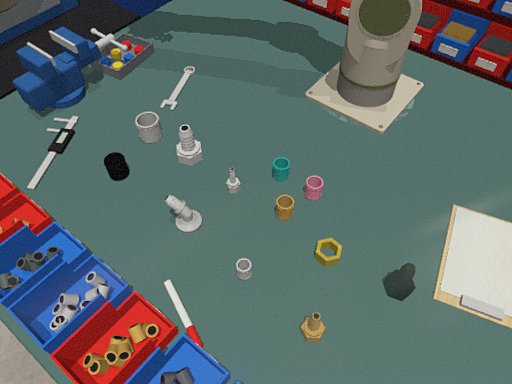

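View pics/top0.png

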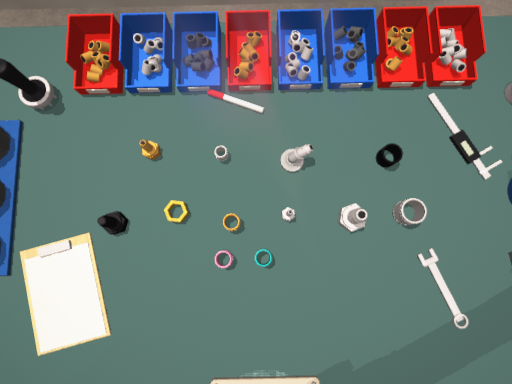

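View pics/wrist0.png

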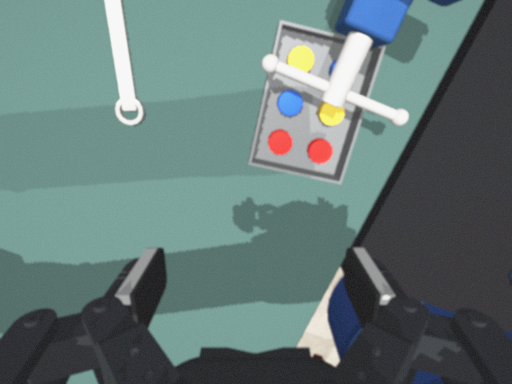

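```bash
cat > h.py <<'E'
import numpy as np, cv2
def cast(c,u,v,z):
    f=192/np.tan(np.radians(float(c["vertical_fov"]))/2); E=np.array(c["extrinsics"])
    d=E[:3,:3]@np.array([(u-float(c["cx"]))/f,(v-float(c["cy"]))/f,1]); o=E[:3,3]
    return o+d*(z-o[2])/d[2]
def proj(c,p):
    f=192/np.tan(np.radians(float(c["vertical_fov"]))/2); E=np.array(c["extrinsics"])
    q=E[:3,:3].T@(np.array(p)-E[:3,3]); return np.array([q[0]/q[2]*f+float(c["cx"]),q[1]/q[2]*f+float(c["cy"])])
E
python3 - <<'E'
import cv2
im=cv2.imread("pics/top0.png")[125:285,90:450]
cv2.imwrite("pics/topcrop.png",cv2.resize(im[:, :180],None,fx=4.2,fy=3.7,interpolation=cv2.INTER_CUBIC)) if 0 else None
a=cv2.resize(im[:,:190],None,fx=3.7,fy=3.7,interpolation=cv2.INTER_CUBIC);b=cv2.resize(im[:,170:],None,fx=3.7,fy=3.7,interpolation=cv2.INTER_CUBIC)
cv2.imwrite("pics/tca.png",a);cv2.imwrite("pics/tcb.png",b)
E
```

```text
(no output)
```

View pics/tca.png

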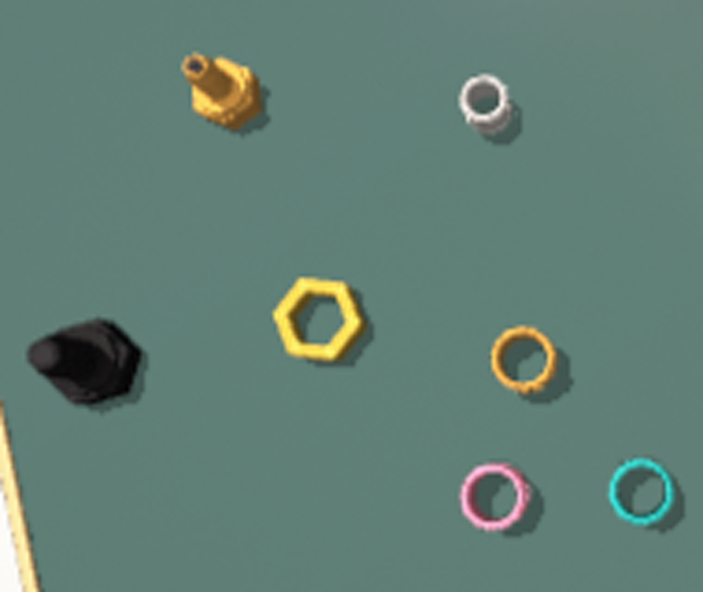

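View pics/tcb.png

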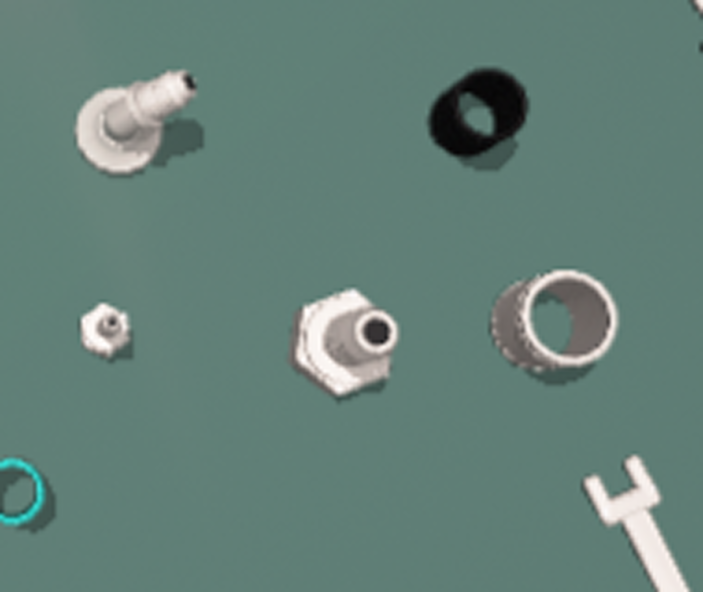

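```bash
python3 - <<'E'
from h import *
c=np.load("pics/top0.npz")
A=lambda u,v:(90+u/3.7,125+v/3.7)
B=lambda u,v:(260+u/3.7,125+v/3.7)
P={'fer_s':(A(486,98),.036),'fit_s':(B(113,323),.066),'fer_m':(A(523,359),.042),'fit_m':(A(195,67),.074),'fer_l':(B(492,104),.048),'fit_l':(A(42,355),.082),'fer_x':(B(570,318),.052),'fit_x':(B(376,332),.09),'nut':(A(319,320),.024),'elbow':(B(118,130),.008),'pink':(A(496,496),.042),'turq':(A(641,491),.042)}
s=np.load("pics/scene0.npz")
for k,(p,z) in P.items():
    w=cast(c,*p,z); print(k,w.round(4), 'top px',np.round(p), 'scene px',proj(s,w).round(1), 'r',round(np.hypot(w[0],w[1]),3))
E
python3 - <<'E'
import cv2
im=cv2.imread("pics/scene0.png")[100:350,90:430]
cv2.imwrite("pics/sc.png",cv2.resize(im,None,fx=2.35,fy=2.35,interpolation=cv2.INTER_CUBIC))
E
```

```text
fer_s [0.6038 0.0864 0.036 ] top px [221. 151.] scene px [242.8 263.2] r 0.61
fit_s [ 0.4599 -0.062   0.066 ] top px [291. 212.] scene px [231.7 168.1] r 0.464
fer_m [0.4438 0.0651 0.042 ] top px [231. 222.] scene px [285.  200.6] r 0.449
fit_m [0.6161 0.2523 0.074 ] top px [143. 143.] scene px [316.6 315.2] r 0.666
fer_l [ 0.5879 -0.2955  0.048 ] top px [393. 153.] scene px [113.3 158.3] r 0.658
fit_l [0.4493 0.3308 0.082 ] top px [101. 221.] scene px [410.3 266.9] r 0.558
fer_x [ 0.4581 -0.3289  0.052 ] top px [414. 211.] scene px [146.6 118.3] r 0.564
fit_x [ 0.4494 -0.2047  0.09  ] top px [362. 215.] scene px [184.5 127.3] r 0.494
nut [0.4713 0.1895 0.024 ] top px [176. 211.] scene px [328.4 247.6] r 0.508
elbow [ 0.5868 -0.075   0.008 ] top px [292. 160.] scene px [188.5 220.2] r 0.592
pink [0.365  0.0816 0.042 ] top px [224. 259.] scene px [313.5 180.7] r 0.374
turq [ 0.366  -0.0023  0.042 ] top px [263. 258.] scene px [281.1 162.4] r 0.366
```

View pics/sc.png

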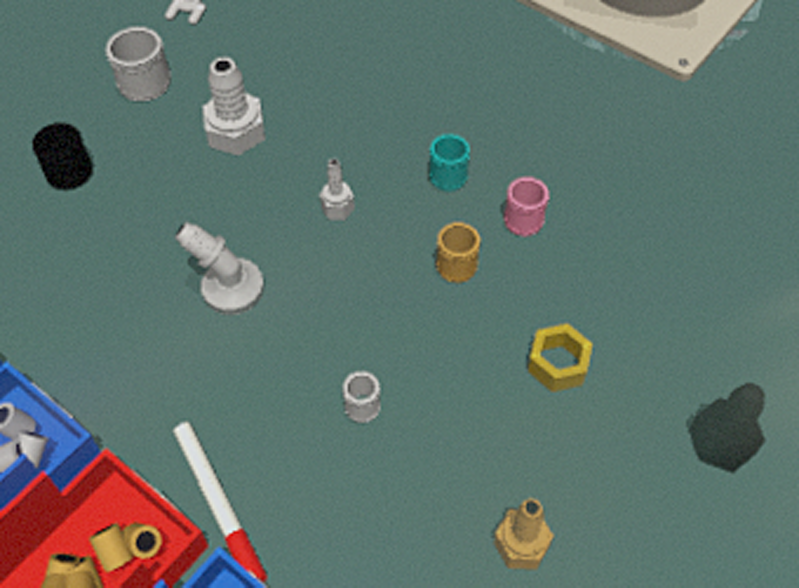

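```bash
cat >> h.py <<'E'
from scipy.spatial.transform import Rotation as R
def obs():
    from workcell import status
    return status.get_obs()
def togo(target,o=None):
    """tool-axis shift in units of 50mm to reach TCP target; plus turn (5deg units) to point down keeping yaw"""
    o=o or obs(); M=R.from_quat(o["ee_rot"]).as_matrix()
    d=M.T@(np.array(target)-o["position"])/0.05
    z=M[:,2]; x=M[:,0]; yaw=np.arctan2(x[1],x[0])
    print("t",round(float(o["clock"]),2),"pos",o["position"].round(4),"yaw",np.degrees(yaw).round(2),"tilt",np.degrees(z[:2]).round(2),"grip",round(float(o["grip_width"]),3),"F",o["ft_force"].round(1),"| togo",d.round(3))
    return d
def snap(name,n="wrist"):
    from workcell import cams
    c=cams.camera(n); cv2.imwrite(f"pics/{name}.png",c["color"][:,:,::-1]); np.savez(f"pics/{name}.npz",**c); return c
E
python3 - <<'E'
from h import *
s=np.load("pics/scene0.npz")
print(cast(s,60,85,0),cast(s,110,40,0.1), cast(s,125,55,0))
togo([.458,-.329,.33])
E
```

```text
[ 0.48298393 -0.6674145   0.        ] [ 0.34289829 -0.58050473  0.1       ] [ 0.28173892 -0.63163991  0.        ]
t 0.15 pos [ 0.2247 -0.5831  0.4041] yaw -68.93 tilt [-0.02  0.06] grip 1.001 F [-0.1  0.3  0.7] | togo [-3.063 -6.181  1.485]
```

Emit:
servo_tool --motion '[[[-0.38,-0.77,0.2,0,0,0],[-0.38,-0.77,0.2,0,0,0],[-0.38,-0.77,0.2,0,0,0],[-0.38,-0.77,0.2,0,0,0],[-0.38,-0.77,0.2,0,0,0],[-0.38,-0.77,0.2,0,0,0],[-0.38,-0.77,0.2,0,0,0],[-0.38,-0.77,0.2,0,0,0]]]' --jaw 0

```text
clock: 0.95
position: [0.4599, -0.3277, 0.3198]
ee_rot: [0.82, -0.572, -0.001, 0.002]
ft_force: [-0.4, -0.5, -0.2]
grip_width: 0.993
```

```bash
python3 - <<'E'
from h import *
togo([.458,-.329,.33]); print(obs()["joint_pos"].round(2)); snap("w1")
E
```

```text
t 0.95 pos [ 0.4599 -0.3277  0.3198] yaw -69.73 tilt [-0.19 -0.11] grip 0.993 F [-0.4 -0.5 -0.2] | togo [ 0.011  0.046 -0.204]
[ 0.77  0.28 -0.27  1.72  0.08  1.16 -0.74]
```

View pics/w1.png

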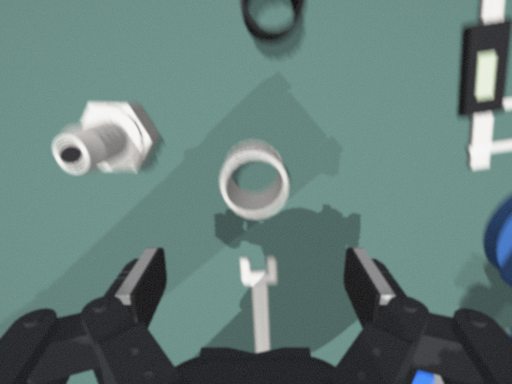

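```bash
python3 - <<'E'
from h import *
c=np.load("pics/w1.npz")
im=c["color"]
# silver mask: high brightness low saturation
hsv=cv2.cvtColor(im,cv2.COLOR_RGB2HSV)
m=((hsv[...,1]<50)&(hsv[...,2]>120)).astype(np.uint8)
n,l,st,ce=cv2.connectedComponentsWithStats(m)
for i in range(1,n):
    if st[i,4]>150: print(st[i],ce[i].round(1))
print("ferx", cast(c,254,184,.052)); print("fitx",cast(c,76,154,.09))
cv2.imwrite("pics/w1c.png",cv2.resize(im[100:240,40:310,::-1],None,fx=2.9,fy=2.9,interpolation=cv2.INTER_CUBIC))
E
```

```text
[480   0  27  25 594] [492.7  11.1]
[ 474   50   24   52 1019] [485.5  75.2]
[502  95  10  18 158] [506.9 103.2]
[  50   99  109   78 5720] [104.4 139.2]
[ 466  110   46   62 1708] [484.9 141.9]
[ 218  138   73   83 3627] [254.7 180.7]
[116 247  41  58 650] [135.  274.6]
[355 247  40  58 657] [374.8 275.1]
[ 238  255   40   98 2120] [259.3 296.8]
ferx [ 0.46525987 -0.32640423  0.052     ]
fitx [ 0.45596196 -0.20699313  0.09      ]
```

View pics/w1c.png

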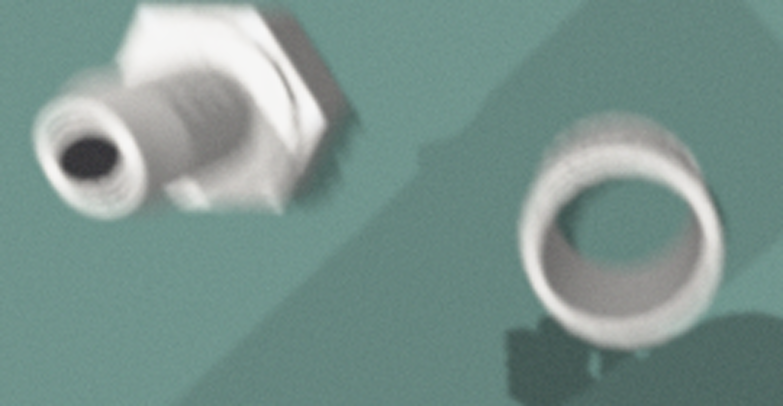

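Emit:
servo_tool --motion '[[[0,0,0.1,0,0,0],[0,0,0,0,0,0]]]' --jaw 0

```text
clock: 1.2
position: [0.4661, -0.318, 0.3118]
ee_rot: [0.825, -0.566, -0.003, -0.001]
ft_force: [0.3, -0.3, 0.4]
grip_width: 1.001
```

```bash
python3 - <<'E'
from h import *
togo([.458,-.329,.33]);c=snap("w2");togo([.458,-.329,.33])
im=c["color"]
hsv=cv2.cvtColor(im,cv2.COLOR_RGB2HSV)
m=((hsv[...,1]<50)&(hsv[...,2]>120)).astype(np.uint8)
n,l,st,ce=cv2.connectedComponentsWithStats(m)
for i in range(1,n):
    if st[i,4]>1500: print(st[i],ce[i].round(1))
s=np.load("pics/scene0.npz")
print("scene ferx",cast(s,147.9,120.4,.052),"fitx",cast(s,184.9,128.1,.09))
E=np.array(c["extrinsics"]);o=obs();M=R.from_quat(o["ee_rot"]).as_matrix()
print(M.T@(E[:3,3]-o["position"]));print(M.T@E[:3,:3])
cv2.imwrite("pics/w2c.png",cv2.resize(im[100:240,20:310,::-1],None,fx=2.75,fy=2.75,interpolation=cv2.INTER_CUBIC))
E
```

```text
t 1.2 pos [ 0.4661 -0.318   0.3118] yaw -68.92 tilt [-0.2   0.25] grip 1.001 F [ 0.3 -0.3  0.4] | togo [ 0.144  0.23  -0.365]
t 1.25 pos [ 0.4658 -0.3188  0.3123] yaw -68.98 tilt [-0.18  0.22] grip 0.999 F [-0.2  0.4  0.3] | togo [ 0.133  0.22  -0.354]
[  64  115   99   77 5026] [117.1 153.4]
[ 231  156   72   81 3344] [266.7 197.2]
[ 247  272   39   80 1667] [266.7 306.6]
scene ferx [ 0.46109077 -0.32113418  0.052     ] fitx [ 0.45069772 -0.20226569  0.09      ]
[ 0.00030162 -0.0822213   0.03214944]
[[ 9.99998435e-01  1.76880401e-03 -2.31166075e-05]
 [-1.67095224e-03  9.48805602e-01  3.15856197e-01]
 [ 5.80620874e-04 -3.15855665e-01  9.48807073e-01]]
```

View pics/w2c.png

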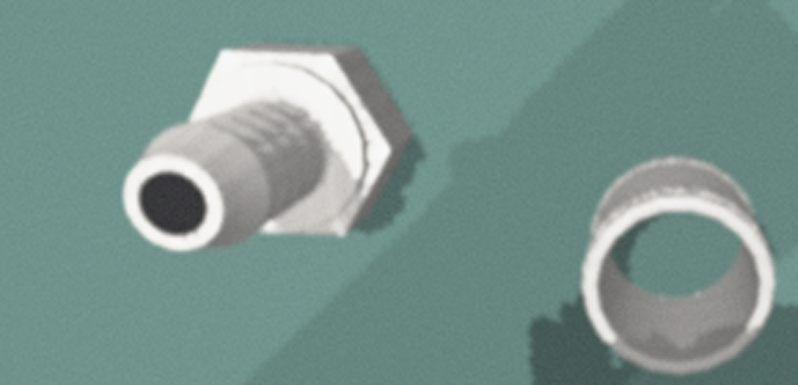

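```bash
python3 - <<'E'
from h import *
c=np.load("pics/w2.npz")
print("ferx", cast(c,266.5,203,.052)); print("fitx",cast(c,82.9,173.2,.09))
E
```

```text
ferx [ 0.46270212 -0.32891202  0.052     ]
fitx [ 0.45257197 -0.20585879  0.09      ]
```

Emit:
servo_tool --motion '[[[0.07,0.07,0.4,0,0,0],[0.07,0.07,0.5,0,0,0],[0,0,0.4,0,0,0],[0,0,0,0,0,0],[0,0,0,0,0,0]]]' --jaw 0

```text
clock: 1.75
position: [0.457, -0.3358, 0.2482]
ee_rot: [0.821, -0.571, -0.0, 0.001]
ft_force: [0.5, 0.8, 0.4]
grip_width: 0.999
```

```bash
python3 - <<'E'
from h import *
togo([.462,-.328,.183]);c=snap("w3");togo([.462,-.328,.183])
E
```

```text
t 1.75 pos [ 0.457  -0.3358  0.2482] yaw -69.67 tilt [-0.1  -0.09] grip 0.999 F [0.5 0.8 0.4] | togo [-0.113 -0.151  1.304]
t 1.8 pos [ 0.4569 -0.3359  0.2482] yaw -69.68 tilt [-0.11 -0.09] grip 0.998 F [-0.3 -0.4  0.3] | togo [-0.113 -0.153  1.304]
```

View pics/w3.png

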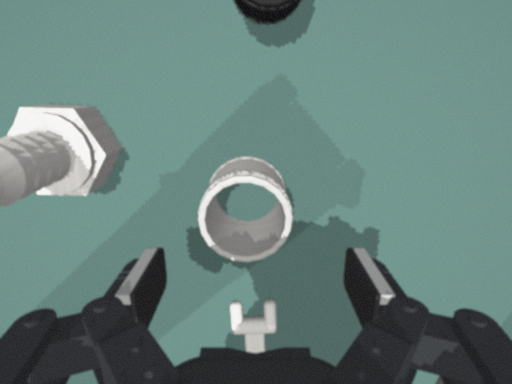

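```bash
python3 - <<'E'
from h import *
c=np.load("pics/w3.npz")
p=cast(c,245,216.5,.052);print("ferx", p); togo([p[0],p[1],.183])
E
```

```text
ferx [ 0.46410064 -0.32852892  0.052     ]
t 1.8 pos [ 0.4569 -0.3359  0.2482] yaw -69.68 tilt [-0.11 -0.09] grip 0.998 F [-0.3 -0.4  0.3] | togo [-0.089 -0.189  1.304]
```

Emit:
servo_tool --motion '[[[-0.09,-0.18,0.1,0,0,0],[0,0,0,0,0,0],[0,0,0.5,0,0,0],[0,0,0.4,0,0,0],[0,0,0.2,0,0,0],[0,0,0,0,0,0],[0,0,0,0,0,0]]]' --jaw 0

```text
clock: 2.5
position: [0.4672, -0.3286, 0.1924]
ee_rot: [0.821, -0.571, 0.004, 0.001]
ft_force: [-0.1, 0.2, -0.2]
grip_width: 1.001
```

```bash
python3 - <<'E'
from h import *
togo([.463,-.3285,.183]);c=snap("w4")
E
```

```text
t 2.5 pos [ 0.4672 -0.3286  0.1924] yaw -69.61 tilt [ 0.35 -0.39] grip 1.001 F [-0.1  0.2 -0.2] | togo [-0.033  0.079  0.187]
```

View pics/w4.png

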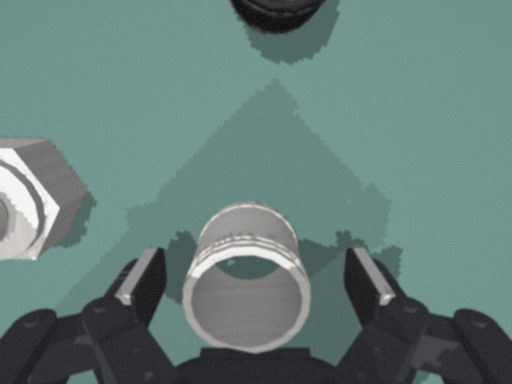

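```bash
python3 - <<'E'
from h import *
c=np.load("pics/w4.npz")
for v in (296,300): p=cast(c,246.5,v,.052);print("ferx", p); togo([p[0],p[1],.183])
E
```

```text
ferx [ 0.46547031 -0.32794305  0.052     ]
t 2.55 pos [ 0.4673 -0.3286  0.1925] yaw -69.6 tilt [ 0.36 -0.4 ] grip 0.998 F [-0.6  1.  -0.4] | togo [-0.026  0.03   0.189]
ferx [ 0.46359789 -0.32862285  0.052     ]
t 2.55 pos [ 0.4673 -0.3286  0.1925] yaw -69.6 tilt [ 0.36 -0.4 ] grip 0.998 F [-0.6  1.  -0.4] | togo [-0.026  0.07   0.189]
```

Emit:
servo_tool --motion '[[[-0.03,0.05,0.18,0,0,0],[0,0,0,0,0,0],[0,0,0,0,0,0]]]' --jaw 0

```text
clock: 2.85
position: [0.4647, -0.3285, 0.1846]
ee_rot: [0.821, -0.571, 0.006, 0.001]
ft_force: [0.5, 0.2, -0.4]
grip_width: 0.998
```

Emit:
servo_tool --motion '[[[0,0,0,0,0,0],[0,0,0,0,0,0],[0,0,0,0,0,0],[0,0,0,0,0,0],[0,0,0,0,0,0],[0,0,0,0,0,0]]]' --jaw 255 --force 40

```text
clock: 3.45
position: [0.4648, -0.3284, 0.1854]
ee_rot: [0.821, -0.571, 0.006, 0.001]
ft_force: [-1.0, -0.2, 0.6]
grip_width: 0.643
```

```bash
python3 - <<'E'
from h import *
togo([.4526,-.2059,.3]);c=snap("w5")
E
```

```text
t 3.45 pos [ 0.4648 -0.3284  0.1854] yaw -69.62 tilt [ 0.5  -0.49] grip 0.643 F [-1.  -0.2  0.6] | togo [-2.355 -0.636 -2.315]
```

View pics/w5.png

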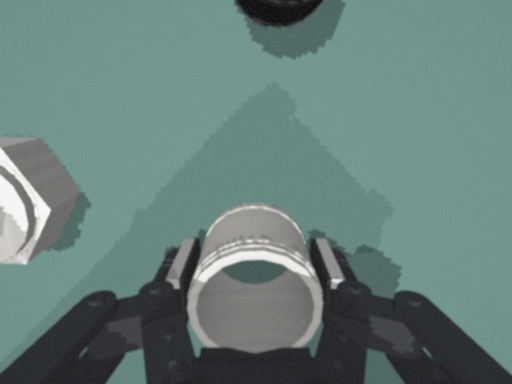

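```bash
python3 - <<'E'
from h import *
c=np.load("pics/w5.npz")
for v in (299,302): p=cast(c,255.5,v,.052);o=obs();M=R.from_quat(o["ee_rot"]).as_matrix();print("off tool mm", p, (M.T@(p-o["position"])*1e3).round(1))
E
```

```text
off tool mm [ 0.4682735  -0.33002789  0.052     ] [  1.3  -2.  133.4]
off tool mm [ 0.46695666 -0.33051906  0.052     ] [  1.3  -0.6 133.4]
```

Emit:
servo_tool --motion '[[[0,0,-0.4,0,0,0],[0,0,-0.6,0,0,0],[0,0,-0.6,0,0,0],[0,0,-0.4,0,0,0],[0,0,0,0,0,0],[-0.4,-0.1,0,0,0,0],[-0.5,-0.13,0,0,0,0],[-0.5,-0.13,0,0,0,0],[-0.3,-0.1,0,0,0,0],[0,0,0,0,0,0],[0,0,0,0,0,0]]]'

```text
clock: 4.6
position: [0.4528, -0.2373, 0.2788]
ee_rot: [0.821, -0.572, 0.001, 0.002]
ft_force: [0.6, 0.3, -2.2]
grip_width: 0.638
```

```bash
python3 - <<'E'
from h import *
togo([.4526,-.2059,.3]);c=snap("w6")
E
```

```text
t 4.6 pos [ 0.4528 -0.2373  0.2788] yaw -69.73 tilt [-0.07 -0.21] grip 0.638 F [ 0.6  0.3 -2.2] | togo [-0.589 -0.213 -0.427]
```

View pics/w6.png

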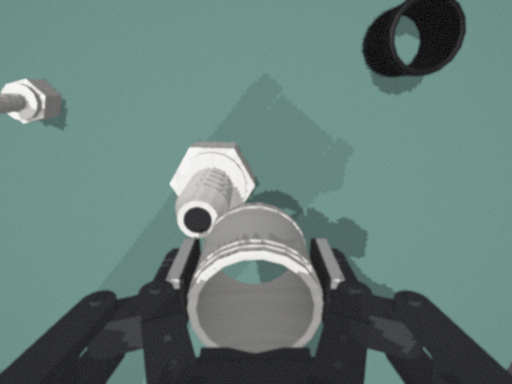

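```bash
python3 - <<'E'
from h import *
c=np.load("pics/w6.npz")
p=cast(c,197,219,.09);print(p);togo([p[0],p[1],.295])
E
```

```text
[ 0.45264665 -0.2051276   0.09      ]
t 4.65 pos [ 0.4528 -0.2373  0.2788] yaw -69.74 tilt [-0.07 -0.2 ] grip 0.642 F [-1.6  0.5 -2.6] | togo [-0.605 -0.219 -0.327]
```

Emit:
servo_tool --motion '[[[0,0,-0.3,0,0,0],[0,0,0,0,0,0],[-0.3,-0.1,0,0,0,0],[-0.3,-0.1,0,0,0,0],[0,0,0,0,0,0],[0,0,0,0,0,0],[0,0,0,0,0,0]]]'

```text
clock: 5.35
position: [0.4512, -0.206, 0.291]
ee_rot: [0.819, -0.573, -0.001, 0.002]
ft_force: [0.7, 0.3, -2.0]
grip_width: 0.646
```

```bash
python3 - <<'E'
from h import *
togo([.4526,-.2055,.295]);c=snap("w7")
E
```

```text
t 5.35 pos [ 0.4512 -0.206   0.291 ] yaw -69.94 tilt [-0.2  -0.15] grip 0.646 F [ 0.7  0.3 -2. ] | togo [-0.    -0.029 -0.08 ]
```

View pics/w7.png

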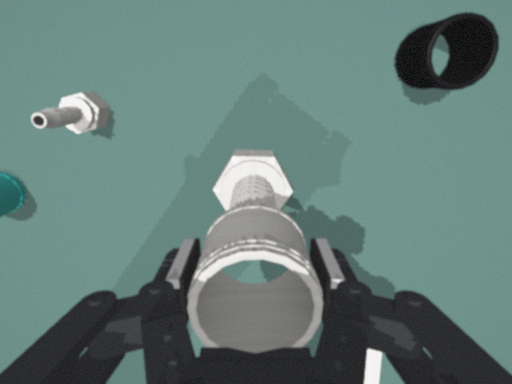

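Emit:
servo_tool --motion '[[[0,0,0.3,0,0,0],[0,0,0.3,0,0,0],[0,0,0.3,0,0,0],[0,0,0.2,0,0,0],[0,0,0,0,0,0],[0,0,0,0,0,0]]]'

```text
clock: 6.0
position: [0.4515, -0.2083, 0.2349]
ee_rot: [0.819, -0.574, 0.0, 0.002]
ft_force: [0.0, 1.0, -1.6]
grip_width: 0.641
```

```bash
python3 - <<'E'
from h import *
togo([.4526,-.2055,.2175]);c=snap("w8")
E
```

```text
t 6.0 pos [ 0.4515 -0.2083  0.2349] yaw -70.1 tilt [-0.08 -0.21] grip 0.641 F [ 0.   1.  -1.6] | togo [-0.046 -0.04   0.347]
```

View pics/w8.png

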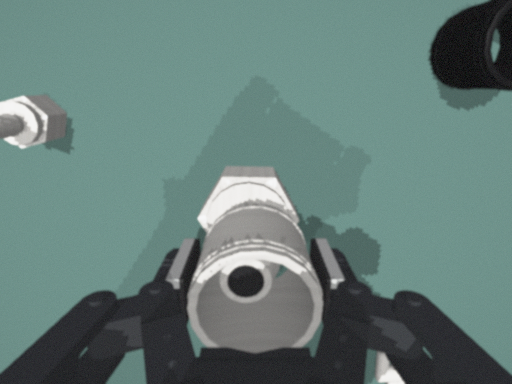

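```bash
python3 - <<'E'
from h import *
c=np.load("pics/w8.npz");o=obs();M=R.from_quat(o["ee_rot"]).as_matrix()
a=cast(c,246,281,.09);b=cast(c,255.5,300.5,o["position"][2]-.1335)
print(a,b,(M.T@(a-b)/.05).round(3))
E
```

```text
[ 0.45247131 -0.20548545  0.09      ] [ 0.45297115 -0.20954788  0.10143359] [-0.081 -0.019  0.228]
```

Emit:
servo_tool --motion '[[[-0.08,-0.02,0,0,0,0],[0,0,0.15,0,0,0],[0,0,0.15,0,0,0],[0,0,0,0,0,0],[0,0,0,0,0,0]]]'

```text
clock: 6.55
position: [0.4515, -0.2043, 0.2202]
ee_rot: [0.819, -0.574, 0.002, 0.002]
ft_force: [0.7, -0.1, -2.9]
grip_width: 0.645
```

```bash
python3 - <<'E'
from h import *
togo([.4526,-.2055,.2175]);c=snap("w9")
E
```

```text
t 6.55 pos [ 0.4515 -0.2043  0.2202] yaw -70.11 tilt [ 0.05 -0.32] grip 0.645 F [ 0.7 -0.1 -2.9] | togo [ 0.03  -0.013  0.054]
```

View pics/w9.png

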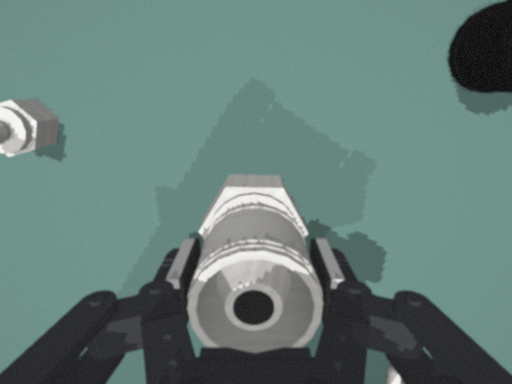

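Well centred. Lower the last couple of millimetres until contact.

Emit:
servo_tool --motion '[[[0,0,0.03,0,0,0],[0,0,0.02,0,0,0],[0,0,0.0,0,0,0]]]'

```text
clock: 6.9
position: [0.4515, -0.2045, 0.2177]
ee_rot: [0.819, -0.574, 0.002, 0.002]
ft_force: [-0.3, 0.8, -2.2]
grip_width: 0.646
```

Emit:
servo_tool --motion '[[[0,0,0.02,0,0,0],[0,0,0.02,0,0,0],[0,0,0.0,0,0,0]]]'

```text
clock: 7.2
position: [0.4517, -0.2045, 0.2176]
ee_rot: [0.818, -0.575, 0.002, 0.002]
ft_force: [0.6, -0.0, -2.3]
grip_width: 0.644
```

Emit:
servo_tool --motion '[[[0,0,0.05,0,0,0],[0,0,0.03,0,0,0]]]'

```text
clock: 7.4
position: [0.4521, -0.2045, 0.2171]
ee_rot: [0.818, -0.575, 0.002, 0.003]
ft_force: [-12.8, 5.4, 25.2]
grip_width: 0.633
```

Emit:
servo_tool --motion '[[[0,0,0.05,0,0,0],[0,0,0.03,0,0,0]]]'

```text
clock: 7.6
position: [0.4523, -0.2043, 0.2172]
ee_rot: [0.818, -0.575, 0.002, 0.004]
ft_force: [-9.4, 3.9, 17.6]
grip_width: 0.643
```

Emit:
servo_tool --motion '[[[0,0,-0.01,0,0,0],[0,0,0,0,0,0]]]'

```text
clock: 7.8
position: [0.4525, -0.2043, 0.2184]
ee_rot: [0.818, -0.575, 0.003, 0.004]
ft_force: [0.9, -1.4, -2.8]
grip_width: 0.641
```

Emit:
servo_tool --motion '[[[0,0,0,0,0,0],[0,0,0,0,0,0],[0,0,0,0,0,0],[0,0,0,0,0,0]]]' --jaw 0

```text
clock: 8.2
position: [0.4529, -0.2045, 0.2181]
ee_rot: [0.818, -0.575, 0.003, 0.004]
ft_force: [-0.0, -0.2, -0.3]
grip_width: 1.0
```

```bash
python3 - <<'E'
from h import *
togo([.588,-.2955,.31]);c=snap("w10")
E
```

```text
t 8.2 pos [ 0.4529 -0.2045  0.2181] yaw -70.17 tilt [ 0.09 -0.55] grip 1.0 F [-0.  -0.2 -0.3] | togo [ 2.645 -1.922 -1.815]
```

View pics/w10.png

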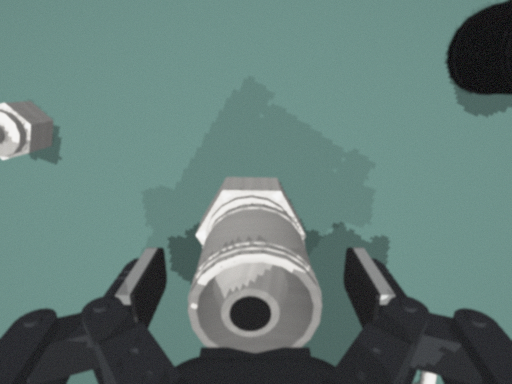

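Emit:
servo_tool --motion '[[[0,0,-0.5,0,0,0],[0,0,-0.7,0,0,0],[0,0,-0.7,0,0,0],[0.3,-0.2,0,0,0,0],[0.5,-0.4,0,0,0,0],[0.6,-0.4,0,0,0,0],[0.6,-0.4,0,0,0,0],[0.4,-0.3,0,0,0,0],[0.2,-0.2,0,0,0,0],[0,0,0,0,0,0],[0,0,0,0,0,0],[0,0,0,0,0,0]]]'

```text
clock: 9.45
position: [0.5898, -0.2967, 0.3166]
ee_rot: [0.818, -0.575, 0.003, 0.004]
ft_force: [0.1, -0.1, -0.5]
grip_width: 1.003
```

```bash
python3 - <<'E'
from h import *
togo([.588,-.2955,.31]);c=snap("w11")
E
```

```text
t 9.45 pos [ 0.5898 -0.2967  0.3166] yaw -70.18 tilt [-0.02 -0.57] grip 1.003 F [ 0.1 -0.1 -0.5] | togo [-0.036  0.026  0.131]
```

View pics/w11.png

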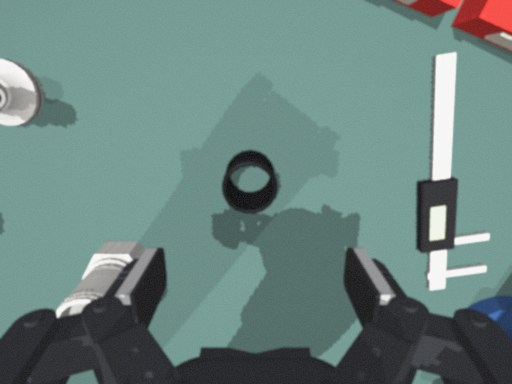

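```bash
python3 - <<'E'
from h import *
c=np.load("pics/w11.npz");im=c["color"][130:230,190:310,::-1]
im=np.clip(im.astype(float)*5,0,255).astype(np.uint8)
cv2.imwrite("pics/w11c.png",cv2.resize(im,None,fx=5,fy=5,interpolation=cv2.INTER_CUBIC))
E
```

```text
(no output)
```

View pics/w11c.png

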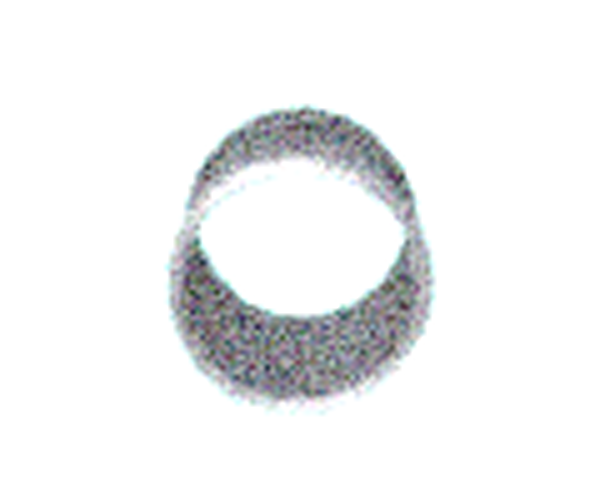

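```bash
python3 - <<'E'
from h import *
c=np.load("pics/w11.npz")
p=cast(c,250,186,.048);print(p); togo([p[0],p[1],.181])
E
```

```text
[ 0.5931177  -0.29518888  0.048     ]
t 9.5 pos [ 0.5898 -0.2966  0.3167] yaw -70.17 tilt [-0.02 -0.57] grip 0.999 F [ 0.4  0.1 -0.2] | togo [-0.029 -0.083  2.713]
```

Emit:
servo_tool --motion '[[[-0.04,-0.08,0.4,0.04,-0.11,0],[0,0,0.6,0,0,0],[0,0,0.6,0,0,0],[0,0,0.3,0,0,0],[0,0,0.2,0,0,0],[0,0,0,0,0,0],[0,0,0,0,0,0],[0,0,0,0,0,0]]]'

```text
clock: 10.3
position: [0.5919, -0.2927, 0.2145]
ee_rot: [0.818, -0.575, 0.003, -0.0]
ft_force: [0.3, 0.3, -0.8]
grip_width: 1.001
```

```bash
python3 - <<'E'
from h import *
togo([.593,-.2955,.181]);c=snap("w12");im=c["color"][...,::-1]
im=np.clip(im.astype(float)*1.8,0,255).astype(np.uint8);cv2.imwrite("pics/w12b.png",im)
E
```

```text
t 10.3 pos [ 0.5919 -0.2927  0.2145] yaw -70.15 tilt [ 0.35 -0.2 ] grip 1.001 F [ 0.3  0.3 -0.8] | togo [0.056 0.002 0.671]
```

View pics/w12b.png

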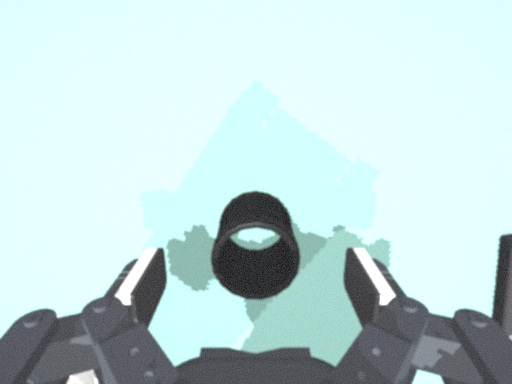

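```bash
python3 - <<'E'
from h import *
c=np.load("pics/w12.npz")
p=cast(c,255.5,260,.048);print(p); togo([p[0],p[1],.181])
E
```

```text
[ 0.59268364 -0.29482378  0.048     ]
t 10.35 pos [ 0.5921 -0.2927  0.2148] yaw -70.15 tilt [ 0.38 -0.21] grip 1.001 F [ 0.1 -1.2 -0.3] | togo [0.04  0.007 0.676]
```

Emit:
servo_tool --motion '[[[0,0,0.35,0,0,0],[0,0,0.25,0,0,0],[0,0,0,0,0,0],[0,0,0,0,0,0]]]'

```text
clock: 10.75
position: [0.5928, -0.2931, 0.184]
ee_rot: [0.818, -0.575, 0.005, -0.001]
ft_force: [-0.2, 0.1, 0.8]
grip_width: 1.0
```

```bash
python3 - <<'E'
from h import *
togo([.593,-.2945,.181])
E
```

```text
t 10.75 pos [ 0.5928 -0.2931  0.184 ] yaw -70.16 tilt [ 0.5  -0.27] grip 1.0 F [-0.2  0.1  0.8] | togo [0.027 0.006 0.061]
```

Emit:
servo_tool --motion '[[[0,0,0,0,0,0],[0,0,0,0,0,0],[0,0,0,0,0,0],[0,0,0,0,0,0],[0,0,0,0,0,0],[0,0,0,0,0,0]]]' --jaw 255 --force 40

```text
clock: 11.35
position: [0.593, -0.2931, 0.1847]
ee_rot: [0.818, -0.575, 0.005, -0.001]
ft_force: [-0.7, 0.6, -1.1]
grip_width: 0.513
```

```bash
python3 - <<'E'
from h import *
togo([.45,.331,.33]);c=snap("w13");im=c["color"][...,::-1]
im=np.clip(im.astype(float)*2.5,0,255).astype(np.uint8);cv2.imwrite("pics/w13b.png",im)
E
```

```text
t 11.35 pos [ 0.593  -0.2931  0.1847] yaw -70.16 tilt [ 0.54 -0.28] grip 0.513 F [-0.7  0.6 -1.1] | togo [-12.688  -1.567  -2.993]
```

View pics/w13b.png

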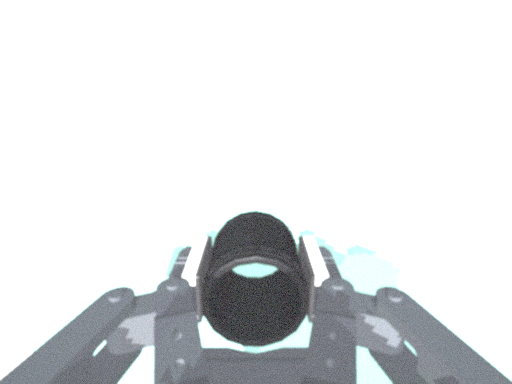

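```bash
python3 - <<'E'
from h import *
c=np.load("pics/w13.npz")
p=cast(c,256,300,.048);o=obs();M=R.from_quat(o["ee_rot"]).as_matrix();print("off tool mm", p, (M.T@(p-o["position"])*1e3).round(1))
E
```

```text
off tool mm [ 0.59380143 -0.29557153  0.048     ] [  1.5   1.  136.7]
```

Emit:
servo_tool --motion '[[[0,0,-0.5,0,0,0],[0,0,-0.8,0,0,0],[0,0,-0.8,0,0,0],[-0.4,-0.1,-0.4,0,0,0],[-0.7,-0.1,0,0,0,0],[-1,-0.13,0,0,0,0],[-1,-0.13,0,0,0,0],[-1,-0.13,0,0,0,0],[-1,-0.13,0,0,0,0],[-1,-0.13,0,0,0,0],[-0.6,-0.1,0,0,0,0],[0,0,0,0,0,0]]]'

```text
clock: 12.6
position: [0.5194, 0.0435, 0.3103]
ee_rot: [0.817, -0.576, 0.004, 0.0]
ft_force: [-0.1, -0.2, -1.6]
grip_width: 0.514
```

```bash
python3 - <<'E'
from h import *
togo([.45,.331,.33]);print(obs()["joint_pos"].round(2))
E
```

```text
t 12.6 pos [0.5194 0.0435 0.3103] yaw -70.34 tilt [ 0.39 -0.32] grip 0.514 F [-0.1 -0.2 -1.6] | togo [-5.879 -0.629 -0.435]
[ 0.28  0.22 -0.5   1.83  0.12  1.11 -1.5 ]
```

Emit:
servo_tool --motion '[[[-0.5,-0.06,-0.3,0,0,0],[-0.8,-0.1,-0.2,0,0,0],[-0.9,-0.1,0,0,0,0],[-0.9,-0.1,0,0,0,0],[-0.8,-0.1,0,0,0,0],[-0.4,0,0,0,0,0],[0,0,0,0,0,0],[0,0,0,0,0,0],[0,0,0,0,0,0]]]'

```text
clock: 13.5
position: [0.4678, 0.257, 0.3338]
ee_rot: [0.816, -0.578, 0.005, 0.001]
ft_force: [0.1, 0.2, -2.2]
grip_width: 0.512
```

```bash
python3 - <<'E'
from h import *
togo([.45,.331,.33]);print(obs()["joint_pos"].round(2));c=snap("w14");im=c["color"][...,::-1]
im=np.clip(im.astype(float)*2,0,255).astype(np.uint8);cv2.imwrite("pics/w14b.png",im)
E
```

```text
t 13.5 pos [0.4678 0.257  0.3338] yaw -70.63 tilt [ 0.38 -0.45] grip 0.512 F [ 0.1  0.2 -2.2] | togo [-1.515 -0.155  0.062]
[-0.02  0.25 -0.65  1.77  0.17  1.18 -1.95]
```

View pics/w14b.png

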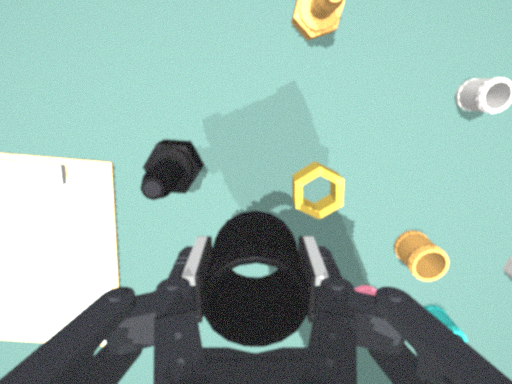

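```bash
python3 - <<'E'
from h import *
c=np.load("pics/w14.npz");im=c["color"][130:210,120:220,::-1]
im=np.clip((im.astype(float)-5)*6,0,255).astype(np.uint8)
cv2.imwrite("pics/w14c.png",cv2.resize(im,None,fx=6,fy=6,interpolation=cv2.INTER_CUBIC))
E
```

```text
(no output)
```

View pics/w14c.png

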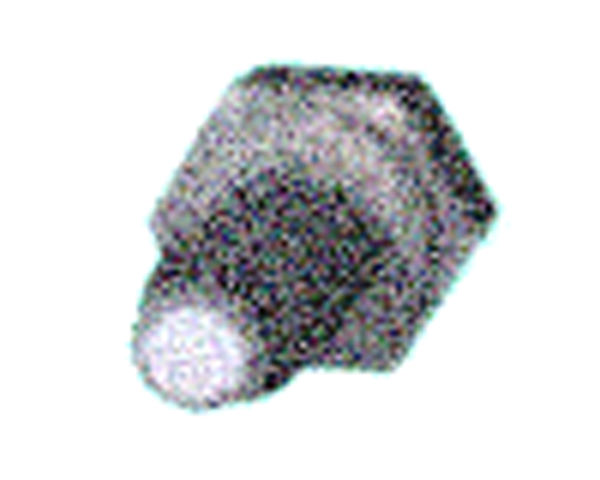

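```bash
python3 - <<'E'
from h import *
c=np.load("pics/w14.npz")
p=cast(c,151.5,188.5,.082);print(p); d=togo([p[0],p[1],.29]); print("corrected for ferrule offset", (d-np.array([1.5,1,0])/50).round(3))
E
```

```text
[0.45211259 0.32930805 0.082     ]
t 13.55 pos [0.468  0.2566 0.3338] yaw -70.67 tilt [ 0.39 -0.46] grip 0.51 F [ 0.1  0.3 -2.5] | togo [-1.486 -0.178  0.862]
corrected for ferrule offset [-1.516 -0.198  0.862]
```

Emit:
servo_tool --motion '[[[-0.4,-0.06,0.3,0,0,0],[-0.4,-0.06,0.3,0,0,0],[-0.15,0,0.2,0,0,0],[0,0,0,0,0,0],[0,0,0,0,0,0]]]'

```text
clock: 14.05
position: [0.462, 0.2977, 0.2923]
ee_rot: [0.813, -0.583, 0.007, 0.002]
ft_force: [0.4, -0.8, -1.4]
grip_width: 0.515
```

```bash
python3 - <<'E'
from h import *
togo([.452,.329,.29]);c=snap("w15");im=c["color"][...,::-1]
im=np.clip(im.astype(float)*3,0,255).astype(np.uint8);cv2.imwrite("pics/w15b.png",im)
E
```

```text
t 14.05 pos [0.462  0.2977 0.2923] yaw -71.29 tilt [ 0.49 -0.64] grip 0.515 F [ 0.4 -0.8 -1.4] | togo [-0.657 -0.011  0.037]
```

View pics/w15b.png

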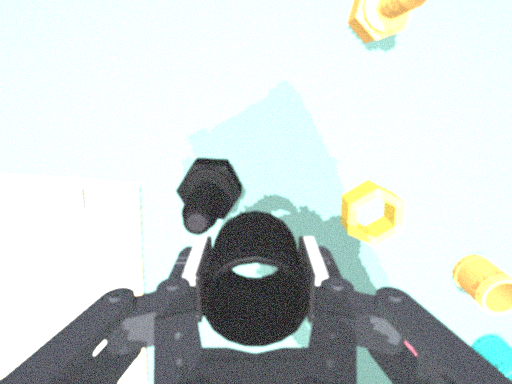

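```bash
python3 - <<'E'
from h import *
c=np.load("pics/w15.npz");im=c["color"][140:250,160:260,::-1]
im=np.clip((im.astype(float)-5)*6,0,255).astype(np.uint8)
cv2.imwrite("pics/w15c.png",cv2.resize(im,None,fx=5,fy=5,interpolation=cv2.INTER_CUBIC))
for uv in [(196,220),(196,223)]:
  p=cast(c,*uv,.082);print(p); d=togo([p[0],p[1],.29])-np.array([1.5,1,0])/50; print(d.round(3))
E
```

```text
[0.45358255 0.32966827 0.082     ]
t 14.1 pos [0.462  0.2976 0.2923] yaw -71.31 tilt [ 0.5  -0.64] grip 0.509 F [-0.3 -0.5 -3. ] | togo [-0.663 -0.045  0.038]
[-0.693 -0.065  0.038]
[0.45160182 0.32912333 0.082     ]
t 14.1 pos [0.462  0.2976 0.2923] yaw -71.31 tilt [ 0.5  -0.64] grip 0.509 F [-0.3 -0.5 -3. ] | togo [-0.665 -0.004  0.038]
[-0.695 -0.024  0.038]
```

View pics/w15c.png

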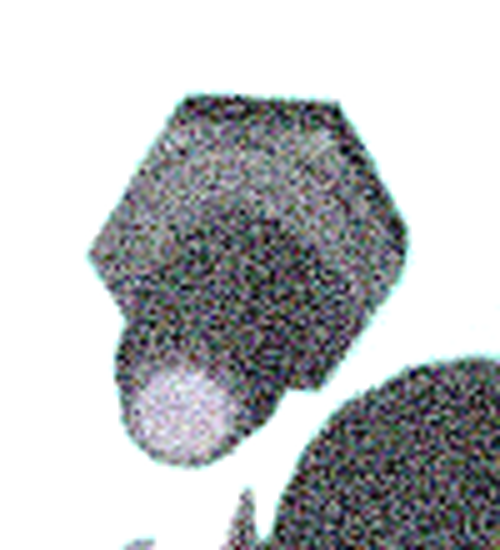

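Emit:
servo_tool --motion '[[[-0.3,-0.02,0,0,0,0],[-0.35,-0.02,0,0,0,0],[0,0,0,0,0,0],[0,0,0,0,0,0],[0,0,0,0,0,0]]]'

```text
clock: 14.6
position: [0.4545, 0.3297, 0.2944]
ee_rot: [0.811, -0.585, 0.008, 0.001]
ft_force: [0.6, 0.5, -2.1]
grip_width: 0.509
```

```bash
python3 - <<'E'
from h import *
togo([.4513,.3300,.2145])
E
```

```text
t 14.6 pos [0.4545 0.3297 0.2944] yaw -71.54 tilt [ 0.7 -0.6] grip 0.509 F [ 0.6  0.5 -2.1] | togo [-0.048  0.071  1.597]
```

Emit:
servo_tool --motion '[[[-0.03,0.04,0.2,0,0,0],[0,0,0.3,0,0,0],[0,0,0.3,0,0,0],[0,0,0.2,0,0,0],[0,0,0,0,0,0],[0,0,0,0,0,0]]]'

```text
clock: 15.2
position: [0.4528, 0.3279, 0.2382]
ee_rot: [0.811, -0.585, 0.008, 0.002]
ft_force: [0.7, -0.3, -1.6]
grip_width: 0.509
```

```bash
python3 - <<'E'
from h import *
togo([.4525,.3307,.2145]);c=snap("w16");im=c["color"][170:384,150:370,::-1]
im=np.clip((im.astype(float)-5)*5,0,255).astype(np.uint8);cv2.imwrite("pics/w16b.png",cv2.resize(im,None,fx=2.7,fy=2.7))
E
```

```text
t 15.2 pos [0.4528 0.3279 0.2382] yaw -71.67 tilt [ 0.59 -0.73] grip 0.509 F [ 0.7 -0.3 -1.6] | togo [-0.062 -0.009  0.474]
```

View pics/w16b.png

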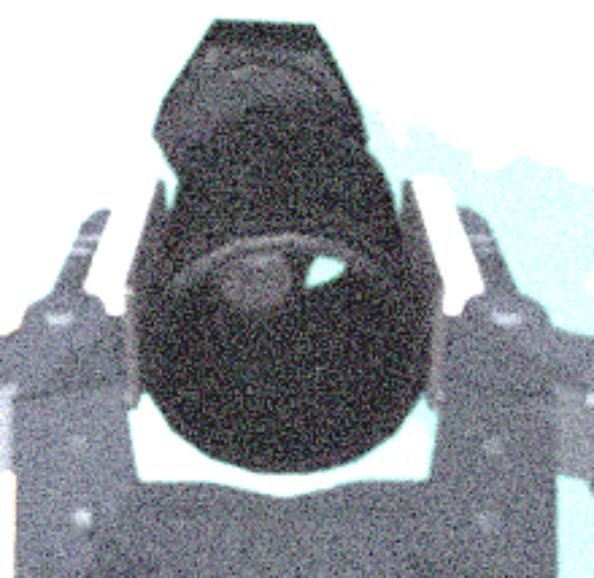

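```bash
python3 - <<'E'
from h import *
c=np.load("pics/w16.npz");o=obs();M=R.from_quat(o["ee_rot"]).as_matrix()
a=cast(c,244.4,274,.082);b=cast(c,256,300,o["position"][2]-.1367)
print(a,b,(M.T@(a-b)/.05).round(3))
E
```

```text
[0.45143866 0.32896105 0.082     ] [0.45375957 0.3244444  0.10161536] [-0.106  0.018  0.391]
```

Emit:
servo_tool --motion '[[[-0.1,0.02,0,0,0,0],[0,0,0.2,0,0,0],[0,0,0.2,0,0,0],[0,0,0,0,0,0],[0,0,0,0,0,0]]]'

```text
clock: 15.75
position: [0.4506, 0.333, 0.2176]
ee_rot: [0.811, -0.585, 0.008, 0.001]
ft_force: [-1.0, -0.4, -2.3]
grip_width: 0.512
```

```bash
python3 - <<'E'
from h import *
togo([.4525,.3307,.2145]);c=snap("w17");im=c["color"][170:384,150:370,::-1]
im=np.clip((im.astype(float)-5)*5,0,255).astype(np.uint8);cv2.imwrite("pics/w17b.png",cv2.resize(im,None,fx=2.7,fy=2.7))
E
```

```text
t 15.75 pos [0.4506 0.333  0.2176] yaw -71.66 tilt [ 0.69 -0.66] grip 0.512 F [-1.  -0.4 -2.3] | togo [ 0.055 -0.022  0.062]
```

View pics/w17b.png

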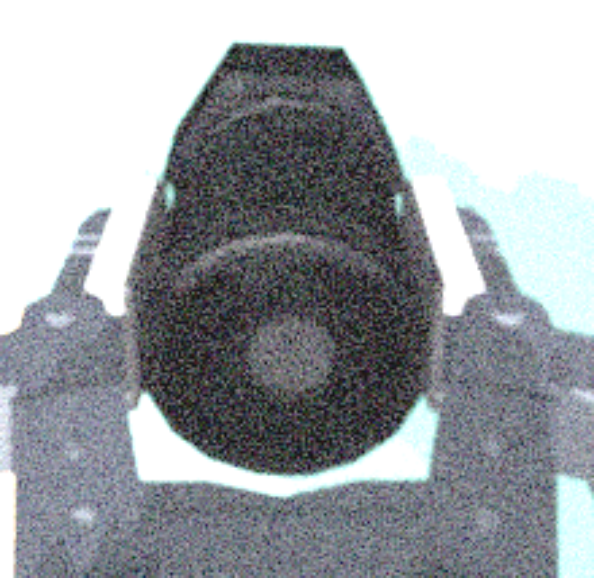

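Centred. Final lowering to contact.

Emit:
servo_tool --motion '[[[0,0,0.05,0,0,0],[0,0,0.03,0,0,0]]]'

```text
clock: 16.0
position: [0.4508, 0.3331, 0.2145]
ee_rot: [0.811, -0.585, 0.009, 0.001]
ft_force: [-5.9, -4.4, 15.1]
grip_width: 0.513
```

Emit:
servo_tool --motion '[[[0,0,0.05,0,0,0],[0,0,0.0,0,0,0]]]'

```text
clock: 16.2
position: [0.451, 0.3337, 0.2153]
ee_rot: [0.811, -0.586, 0.01, 0.0]
ft_force: [-0.1, -0.1, -2.5]
grip_width: 0.512
```

Emit:
servo_tool --motion '[[[0,0,0.05,0,0,0]]]'

```text
clock: 16.3
position: [0.4514, 0.3341, 0.2142]
ee_rot: [0.811, -0.586, 0.01, -0.0]
ft_force: [-9.7, -7.2, 32.8]
grip_width: 0.511
```

Emit:
servo_tool --motion '[[[0,0,0.01,0,0,0],[0,0,0,0,0,0],[0,0,0,0,0,0],[0,0,0,0,0,0]]]' --jaw 0

```text
clock: 16.7
position: [0.4519, 0.3343, 0.214]
ee_rot: [0.81, -0.586, 0.01, -0.001]
ft_force: [0.1, 0.4, -0.1]
grip_width: 0.998
```

```bash
python3 - <<'E'
from h import *
togo([.6038,.0864,.31]);c=snap("w18");im=c["color"][...,::-1]
im=np.clip((im.astype(float)-5)*4,0,255).astype(np.uint8);cv2.imwrite("pics/w18b.png",im)
E
```

```text
t 16.7 pos [0.4519 0.3343 0.214 ] yaw -71.72 tilt [ 1.05 -0.58] grip 0.998 F [ 0.1  0.4 -0.1] | togo [ 5.69  -1.356 -1.813]
```

View pics/w18b.png

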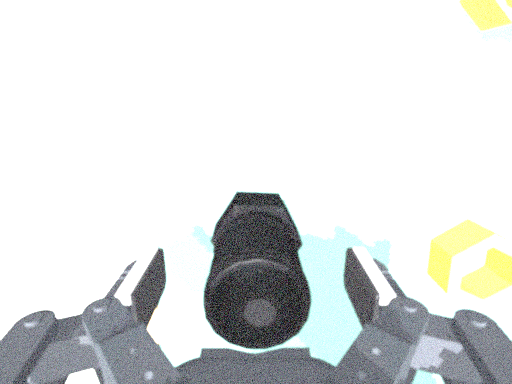

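Emit:
servo_tool --motion '[[[0,0,-0.5,0,0,0],[0,0,-0.7,-0.1,-0.1,0],[0,0,-0.7,-0.1,-0.1,0],[0.5,0.2,0,0,0,0],[0.8,0.3,0,0,0,0],[1,0.35,0,0,0,0],[1,0.35,0,0,0,0],[0.8,0.25,0,0,0,0],[0.3,0.1,0,0,0,0],[0,0,0,0,0,0],[0,0,0,0,0,0],[0,0,0,0,0,0]]]'

```text
clock: 17.95
position: [0.4449, 0.1003, 0.3111]
ee_rot: [0.811, -0.585, -0.003, 0.0]
ft_force: [0.2, 0.4, -0.8]
grip_width: 1.002
```

```bash
python3 - <<'E'
from h import *
togo([.447,.066,.31]);c=snap("w19")
E
```

```text
t 17.95 pos [0.4449 0.1003 0.3111] yaw -71.56 tilt [-0.29  0.19] grip 1.002 F [ 0.2  0.4 -0.8] | togo [0.664 0.176 0.02 ]
```

View pics/w19.png

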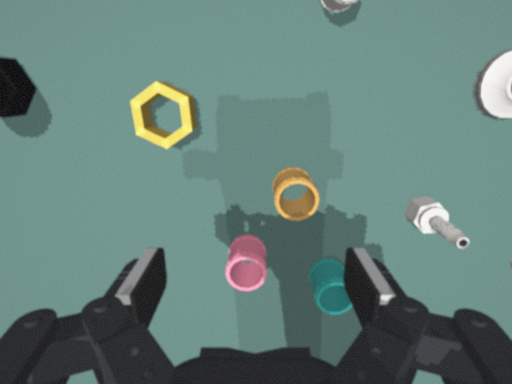

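```bash
python3 - <<'E'
from h import *
c=np.load("pics/w19.npz");im=c["color"][150:310,210:370,::-1]
cv2.imwrite("pics/w19c.png",cv2.resize(im,None,fx=3.7,fy=3.7,interpolation=cv2.INTER_CUBIC))
p=cast(c,297,194.5,.042);print(p); togo([p[0],p[1],.178])
E
```

```text
[0.45203741 0.06676568 0.042     ]
t 18.0 pos [0.4448 0.1006 0.3111] yaw -71.52 tilt [-0.29  0.2 ] grip 1.001 F [-0.4  0.2 -0.4] | togo [0.7   0.068 2.659]
```

View pics/w19c.png

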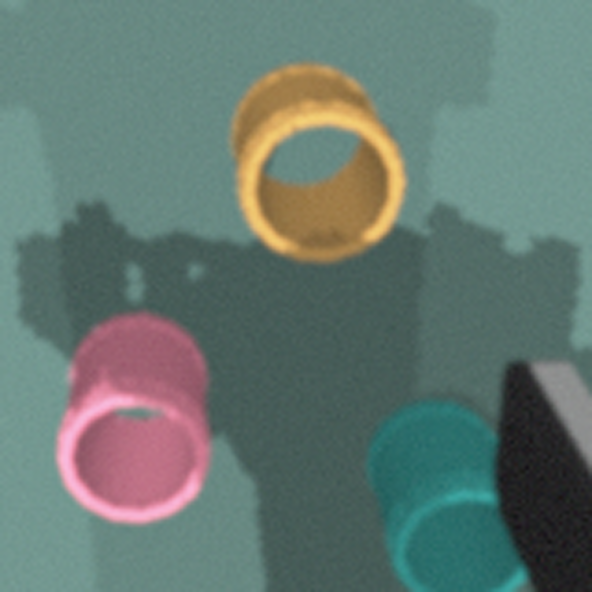

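Emit:
servo_tool --motion '[[[0.3,0.06,0,0,0,0],[0.35,0.06,0.2,0,0,0],[0,0,0.5,0,0,0],[0,0,0.6,0,0,0],[0,0,0.4,0,0,0],[0,0,0,0,0,0],[0,0,0,0,0,0]]]'

```text
clock: 18.7
position: [0.4501, 0.0762, 0.2244]
ee_rot: [0.816, -0.578, -0.003, -0.002]
ft_force: [1.2, -0.1, 0.3]
grip_width: 1.003
```

```bash
python3 - <<'E'
from h import *
togo([.450,.0665,.178]);c=snap("w20")
E
```

```text
t 18.7 pos [0.4501 0.0762 0.2244] yaw -70.66 tilt [-0.17  0.42] grip 1.003 F [ 1.2 -0.1  0.3] | togo [0.19  0.066 0.926]
```

View pics/w20.png

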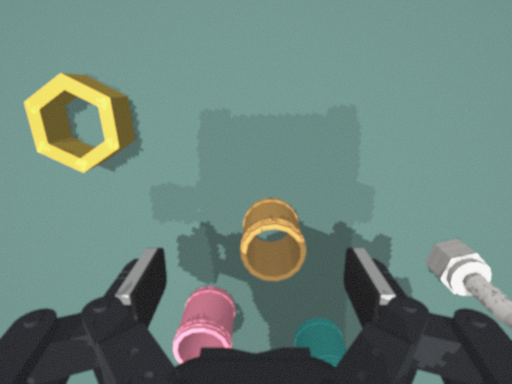

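```bash
python3 - <<'E'
from h import *
c=np.load("pics/w20.npz")
p=cast(c,273,250,.042);print(p); togo([p[0],p[1],.178])
E
```

```text
[0.44929452 0.06578098 0.042     ]
t 18.75 pos [0.4501 0.0762 0.2245] yaw -70.67 tilt [-0.16  0.42] grip 1.005 F [-0.1  0.3 -0.4] | togo [0.199 0.084 0.929]
```

Emit:
servo_tool --motion '[[[0.18,0.08,0.1,0,0,0],[0,0,0.4,0,0,0],[0,0,0.3,0,0,0],[0,0,0,0,0,0],[0,0,0,0,0,0]]]'

```text
clock: 19.25
position: [0.4514, 0.0649, 0.1875]
ee_rot: [0.816, -0.578, 0.0, -0.004]
ft_force: [-0.4, -0.1, 0.6]
grip_width: 1.003
```

```bash
python3 - <<'E'
from h import *
togo([.449,.0665,.180]);c=snap("w21")
E
```

```text
t 19.25 pos [0.4514 0.0649 0.1875] yaw -70.67 tilt [0.31 0.38] grip 1.003 F [-0.4 -0.1  0.6] | togo [-0.045  0.036  0.151]
```

View pics/w21.png

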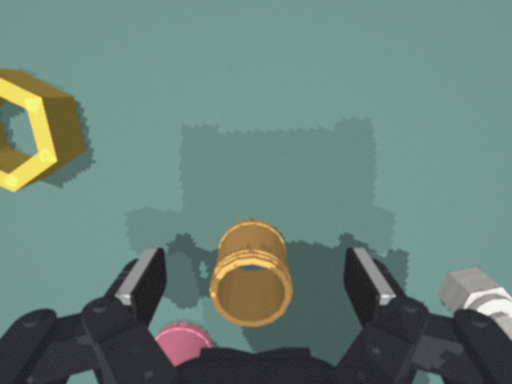

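Emit:
servo_tool --motion '[[[-0.04,0.04,0.14,0,0,0],[0,0,0,0,0,0],[0,0,0,0,0,0]]]'

```text
clock: 19.6
position: [0.4494, 0.0661, 0.1818]
ee_rot: [0.816, -0.578, 0.002, -0.005]
ft_force: [0.5, -0.6, 0.1]
grip_width: 0.996
```

Emit:
servo_tool --motion '[[[0,0,0,0,0,0],[0,0,0,0,0,0],[0,0,0,0,0,0],[0,0,0,0,0,0],[0,0,0,0,0,0],[0,0,0,0,0,0],[0,0,0,0,0,0]]]' --jaw 255 --force 40

```text
clock: 20.3
position: [0.4496, 0.0663, 0.1825]
ee_rot: [0.816, -0.578, 0.002, -0.005]
ft_force: [-0.9, 0.2, 0.1]
grip_width: 0.408
```

```bash
python3 - <<'E'
from h import *
togo([.618,.2515,.31]);c=snap("w22")
E
```

```text
t 20.3 pos [0.4496 0.0663 0.1825] yaw -70.67 tilt [0.53 0.37] grip 0.408 F [-0.9  0.2  0.1] | togo [-2.388 -4.431 -2.494]
```

View pics/w22.png

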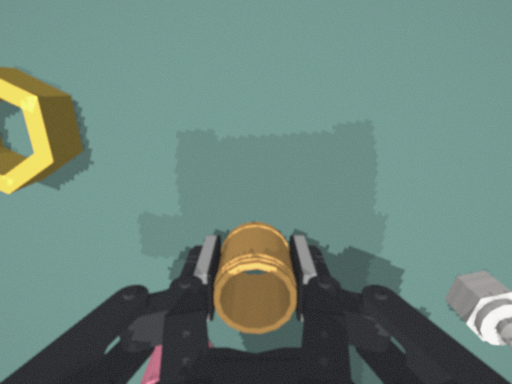

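```bash
python3 - <<'E'
from h import *
c=np.load("pics/w22.npz")
p=cast(c,256,298,.042);o=obs();M=R.from_quat(o["ee_rot"]).as_matrix();print("off tool mm", p, (M.T@(p-o["position"])*1e3).round(1))
E
```

```text
off tool mm [0.44859409 0.06470197 0.042     ] [  1.6   3.  140.5]
```

Emit:
servo_tool --motion '[[[0,0,-0.5,0,0,0],[0,0,-0.8,0,0,0],[0,0,-0.8,0,0,0],[-0.15,-0.4,-0.3,0,0,0],[-0.2,-0.6,0,0,0,0],[-0.3,-0.8,0,0,0,0],[-0.3,-0.8,0,0,0,0],[-0.3,-0.8,0,0,0,0],[-0.2,-0.4,0,0,0,0],[0,0,0,0,0,0],[0,0,0,0,0,0],[0,0,0,0,0,0]]]'

```text
clock: 21.55
position: [0.6082, 0.1988, 0.3056]
ee_rot: [0.814, -0.581, 0.001, -0.003]
ft_force: [-0.0, 0.4, -1.4]
grip_width: 0.406
```

```bash
python3 - <<'E'
from h import *
togo([.618,.2515,.29]);c=snap("w23")
E
```

```text
t 21.55 pos [0.6082 0.1988 0.3056] yaw -70.98 tilt [0.25 0.24] grip 0.406 F [-0.   0.4 -1.4] | togo [-0.931 -0.527  0.317]
```

View pics/w23.png

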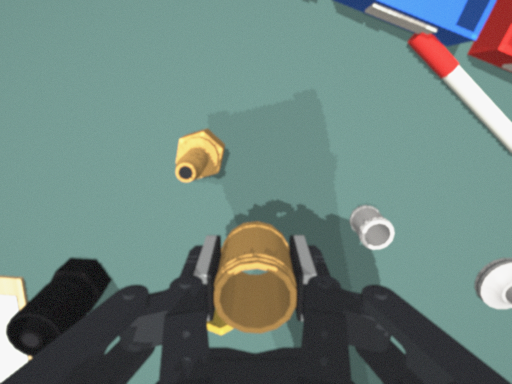

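```bash
python3 - <<'E'
from h import *
c=np.load("pics/w23.npz")
p=cast(c,186,172.5,.074);print(p); d=togo([p[0],p[1],.285])-np.array([1.6,3,0])/50; print(d.round(3))
print("fer_s",cast(c,376,235,.036))
E
```

```text
[0.61914761 0.2506793  0.074     ]
t 21.6 pos [0.6081 0.1986 0.3057] yaw -71.0 tilt [0.25 0.22] grip 0.407 F [-1.   0.2 -0.5] | togo [-0.913 -0.545  0.419]
[-0.945 -0.605  0.419]
fer_s [0.60611537 0.08886487 0.036     ]
```

Emit:
servo_tool --motion '[[[-0.2,-0.25,0.2,0,0,0],[-0.2,-0.3,0.2,0,0,0],[0,0,0,0,0,0],[0,0,0,0,0,0],[0,0,0,0,0,0]]]'

```text
clock: 22.1
position: [0.6271, 0.222, 0.2872]
ee_rot: [0.813, -0.583, 0.002, -0.002]
ft_force: [0.4, 0.1, -1.0]
grip_width: 0.408
```

```bash
python3 - <<'E'
from h import *
togo([.619,.2507,.285]);c=snap("w24")
E
```

```text
t 22.1 pos [0.6271 0.222  0.2872] yaw -71.29 tilt [0.36 0.01] grip 0.408 F [ 0.4  0.1 -1. ] | togo [-0.596 -0.03   0.043]
```

View pics/w24.png

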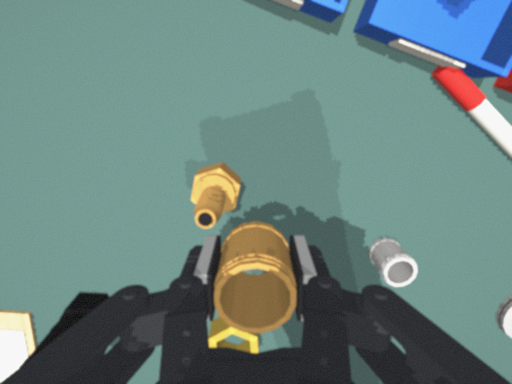

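```bash
python3 - <<'E'
from h import *
c=np.load("pics/w24.npz")
p=cast(c,206,218,.074);print(p); d=togo([p[0],p[1],.285])-np.array([1.6,3,0])/50; print(d.round(3))
E
```

```text
[0.61999561 0.25081887 0.074     ]
t 22.15 pos [0.6272 0.2218 0.2874] yaw -71.31 tilt [0.38 0.01] grip 0.403 F [-0.4 -0.  -1.2] | togo [-0.596 -0.048  0.047]
[-0.628 -0.108  0.047]
```

Emit:
servo_tool --motion '[[[-0.3,-0.04,0,0,0,0],[-0.3,-0.05,0,0,0,0],[0,0,0,0,0,0],[0,0,0,0,0,0],[0,0,0,0,0,0]]]'

```text
clock: 22.65
position: [0.6207, 0.2546, 0.2888]
ee_rot: [0.813, -0.583, 0.003, -0.003]
ft_force: [-0.5, -0.3, -1.8]
grip_width: 0.407
```

```bash
python3 - <<'E'
from h import *
d=togo([.6196,.2508,.2105])-np.array([1.6,3,0])/50; print(d.round(3))
E
```

```text
t 22.65 pos [0.6207 0.2546 0.2888] yaw -71.28 tilt [0.46 0.04] grip 0.407 F [-0.5 -0.3 -1.8] | togo [0.061 0.057 1.566]
[ 0.029 -0.003  1.566]
```

Emit:
servo_tool --motion '[[[0,0,0.25,0,0,0],[0,0,0.3,0,0,0],[0,0,0.3,0,0,0],[0,0,0.2,0,0,0],[0,0,0,0,0,0],[0,0,0,0,0,0]]]'

```text
clock: 23.25
position: [0.6211, 0.2527, 0.2291]
ee_rot: [0.812, -0.583, 0.002, -0.001]
ft_force: [0.1, 0.2, -1.2]
grip_width: 0.407
```

```bash
python3 - <<'E'
from h import *
togo([.6196,.2508,.2105]);c=snap("w25")
E
```

```text
t 23.25 pos [0.6211 0.2527 0.2291] yaw -71.38 tilt [ 0.29 -0.08] grip 0.407 F [ 0.1  0.2 -1.2] | togo [0.025 0.041 0.372]
```

View pics/w25.png

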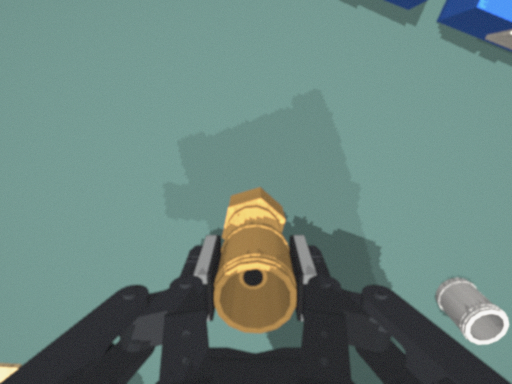

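```bash
python3 - <<'E'
from h import *
c=np.load("pics/w25.npz");o=obs();M=R.from_quat(o["ee_rot"]).as_matrix()
a=cast(c,253.5,277,.074);b=cast(c,256,298,o["position"][2]-.1405)
print(a,b,(M.T@(a-b)/.05).round(3))
cv2.imwrite("pics/w25c.png",cv2.resize(c["color"][180:340,180:330,::-1],None,fx=3.7,fy=3.7,interpolation=cv2.INTER_CUBIC))
E
```

```text
[0.6193731  0.25114992 0.074     ] [0.61941707 0.25005127 0.08860284] [-0.022 -0.005  0.292]
```

View pics/w25c.png

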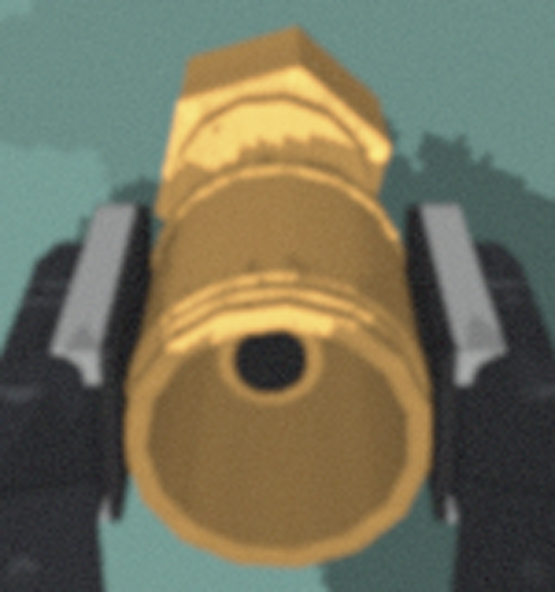

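Emit:
servo_tool --motion '[[[-0.02,0,0.15,0,0,0],[0,0,0.15,0,0,0],[0,0,0,0,0,0],[0,0,0,0,0,0]]]'

```text
clock: 23.7
position: [0.6212, 0.254, 0.2142]
ee_rot: [0.812, -0.583, 0.003, -0.002]
ft_force: [-0.2, 0.3, -0.0]
grip_width: 0.404
```

Emit:
servo_tool --motion '[[[0,0,0.05,0,0,0],[0,0,0.03,0,0,0]]]'

```text
clock: 23.9
position: [0.6214, 0.2541, 0.2106]
ee_rot: [0.812, -0.583, 0.003, -0.002]
ft_force: [-2.5, -2.2, 9.4]
grip_width: 0.403
```

```bash
python3 - <<'E'
from h import *
togo([.6196,.2508,.2105]);c=snap("w26")
E
```

```text
t 23.9 pos [0.6214 0.2541 0.2106] yaw -71.38 tilt [ 0.45 -0.02] grip 0.403 F [-2.5 -2.2  9.4] | togo [0.051 0.055 0.001]
```

View pics/w26.png

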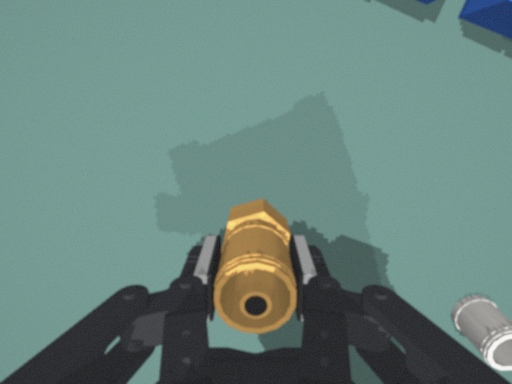

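Emit:
servo_tool --motion '[[[0,0,0.01,0,0,0],[0,0,0,0,0,0],[0,0,0,0,0,0],[0,0,0,0,0,0]]]' --jaw 0

```text
clock: 24.35
position: [0.6217, 0.2542, 0.2107]
ee_rot: [0.812, -0.583, 0.004, -0.003]
ft_force: [-0.7, 0.1, 0.1]
grip_width: 0.999
```

```bash
python3 - <<'E'
from h import *
togo([.606,.0885,.29]);c=snap("w27")
E
```

```text
t 24.35 pos [0.6217 0.2542 0.2107] yaw -71.39 tilt [0.52 0.01] grip 0.999 F [-0.7  0.1  0.1] | togo [ 3.045  1.341 -1.588]
```

View pics/w27.png

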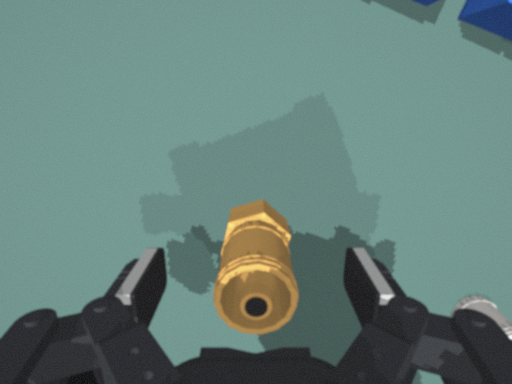

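Emit:
servo_tool --motion '[[[0,0,-0.5,0,0,0],[0,0,-0.7,-0.1,-0.03,0],[0,0,-0.6,0,0,0],[0.4,0.2,0,0,0,0],[0.7,0.3,0,0,0,0],[0.8,0.35,0,0,0,0],[0.7,0.3,0,0,0,0],[0.3,0.15,0,0,0,0],[0,0,0,0,0,0],[0,0,0,0,0,0],[0,0,0,0,0,0]]]'

```text
clock: 25.5
position: [0.6047, 0.0936, 0.3045]
ee_rot: [0.813, -0.582, -0.0, -0.001]
ft_force: [-1.0, -0.6, 0.2]
grip_width: 1.003
```

```bash
python3 - <<'E'
from h import *
togo([.606,.0885,.178]);c=snap("w28")
E
```

```text
t 25.5 pos [0.6047 0.0936 0.3045] yaw -71.16 tilt [0.01 0.08] grip 1.003 F [-1.  -0.6  0.2] | togo [0.108 0.01  2.53 ]
```

View pics/w28.png

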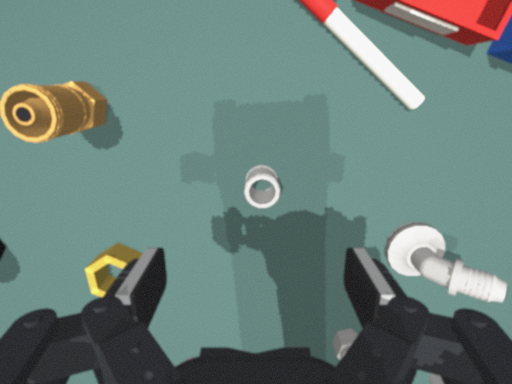

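```bash
python3 - <<'E'
from h import *
c=np.load("pics/w28.npz")
p=cast(c,263,190.5,.036);print(p); togo([p[0],p[1],.180])
E
```

```text
[0.60803352 0.08696805 0.036     ]
t 25.55 pos [0.6046 0.0941 0.3045] yaw -71.12 tilt [0.01 0.1 ] grip 1.0 F [ 0.4  1.1 -0.3] | togo [ 0.161 -0.016  2.49 ]
```

Emit:
servo_tool --motion '[[[0.13,-0.01,0.3,0,0,0],[0,0,0.6,0,0,0],[0,0,0.6,0,0,0],[0,0,0.4,0,0,0],[0,0,0,0,0,0],[0,0,0,0,0,0]]]'

```text
clock: 26.15
position: [0.6072, 0.0931, 0.2022]
ee_rot: [0.816, -0.578, -0.002, -0.001]
ft_force: [0.1, 0.5, 0.3]
grip_width: 1.002
```

```bash
python3 - <<'E'
from h import *
togo([.608,.087,.178]);c=snap("w29")
E
```

```text
t 26.15 pos [0.6072 0.0931 0.2022] yaw -70.62 tilt [-0.05  0.24] grip 1.002 F [0.1 0.5 0.3] | togo [0.122 0.026 0.483]
```

View pics/w29.png

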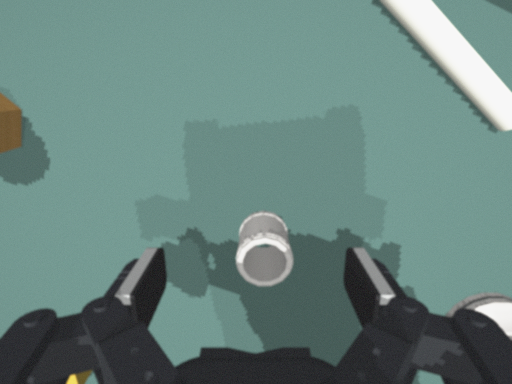

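```bash
python3 - <<'E'
from h import *
c=np.load("pics/w29.npz")
p=cast(c,265,260,.036);print(p); togo([p[0],p[1],.178])
E
```

```text
[0.60856998 0.08784362 0.036     ]
t 26.2 pos [0.6071 0.0931 0.2022] yaw -70.62 tilt [-0.05  0.23] grip 1.003 F [-0.6  0.4 -0. ] | togo [0.11  0.007 0.484]
```

Emit:
servo_tool --motion '[[[0.08,0.02,0.1,0,0,0],[0,0,0.25,0,0,0],[0,0,0.08,0,0,0],[0,0,0,0,0,0],[0,0,0,0,0,0]]]'

```text
clock: 26.7
position: [0.6087, 0.0888, 0.1816]
ee_rot: [0.816, -0.578, 0.0, -0.003]
ft_force: [0.4, 0.5, -0.4]
grip_width: 0.999
```

```bash
python3 - <<'E'
from h import *
togo([.608,.0885,.178])
E
```

```text
t 26.7 pos [0.6087 0.0888 0.1816] yaw -70.63 tilt [0.21 0.25] grip 0.999 F [ 0.4  0.5 -0.4] | togo [0.002 0.015 0.073]
```

Emit:
servo_tool --motion '[[[0,0,0.03,0,0,0],[0,0,0,0,0,0],[0,0,0,0,0,0],[0,0,0,0,0,0],[0,0,0,0,0,0],[0,0,0,0,0,0],[0,0,0,0,0,0],[0,0,0,0,0,0]]]' --jaw 255 --force 35

```text
clock: 27.5
position: [0.609, 0.0891, 0.181]
ee_rot: [0.816, -0.578, 0.001, -0.003]
ft_force: [-0.2, -0.1, -0.6]
grip_width: 0.312
```

```bash
python3 - <<'E'
from h import *
togo([.463,-.062,.29]);c=snap("w30")
E
```

```text
t 27.5 pos [0.609  0.0891 0.181 ] yaw -70.63 tilt [0.29 0.27] grip 0.312 F [-0.2 -0.1 -0.6] | togo [ 1.875  3.743 -2.208]
```

View pics/w30.png

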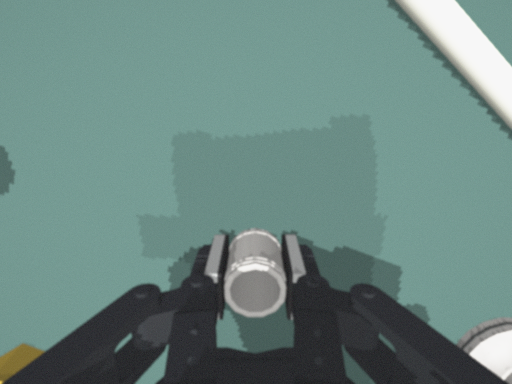

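```bash
python3 - <<'E'
from h import *
c=np.load("pics/w30.npz")
p=cast(c,255.5,289.5,.036);o=obs();M=R.from_quat(o["ee_rot"]).as_matrix();print("off tool mm", p, (M.T@(p-o["position"])*1e3).round(1))
E
```

```text
off tool mm [0.60815055 0.08772555 0.036     ] [  1.4   2.2 145. ]
```

Emit:
servo_tool --motion '[[[0,0,-0.5,0,0,0],[0,0,-0.8,0,0,0],[0,0,-0.8,0,0,0],[0,0.4,-0.3,0,0,0],[0.1,0.7,0,0,0,0],[0.2,0.8,0,0,0,0],[0.3,0.8,0,0,0,0],[0.4,0.6,0,0,0,0],[0.2,0.3,0,0,0,0],[0,0,0,0,0,0],[0,0,0,0,0,0],[0,0,0,0,0,0]]]'

```text
clock: 28.75
position: [0.4524, -0.03, 0.3035]
ee_rot: [0.816, -0.577, 0.001, -0.003]
ft_force: [-0.1, 1.5, -0.4]
grip_width: 0.308
```

```bash
python3 - <<'E'
from h import *
togo([.463,-.062,.29]);c=snap("w31")
E
```

```text
t 28.75 pos [ 0.4524 -0.03    0.3035] yaw -70.54 tilt [0.27 0.25] grip 0.308 F [-0.1  1.5 -0.4] | togo [0.675 0.014 0.268]
```

View pics/w31.png

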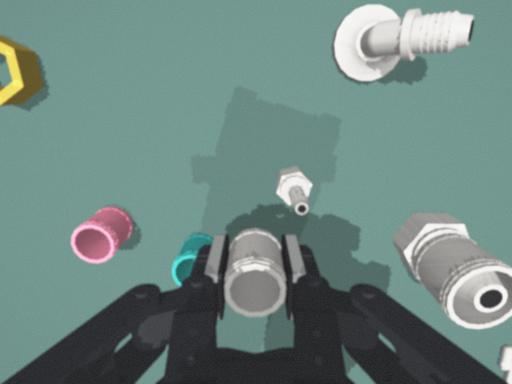

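```bash
python3 - <<'E'
from h import *
c=np.load("pics/w31.npz")
p=cast(c,302,209,.066);print(p); d=togo([p[0],p[1],.275])-np.array([1.4,2.2,0])/50; print(d.round(3))
cv2.imwrite("pics/w31c.png",cv2.resize(c["color"][150:240,260:340,::-1],None,fx=6,fy=6,interpolation=cv2.INTER_CUBIC))
E
```

```text
[ 0.46267786 -0.06257048  0.066     ]
t 28.8 pos [ 0.4525 -0.0297  0.3035] yaw -70.51 tilt [0.27 0.27] grip 0.308 F [ 0.3  0.2 -0.6] | togo [0.689 0.03  0.567]
[ 0.661 -0.014  0.567]
```

View pics/w31c.png

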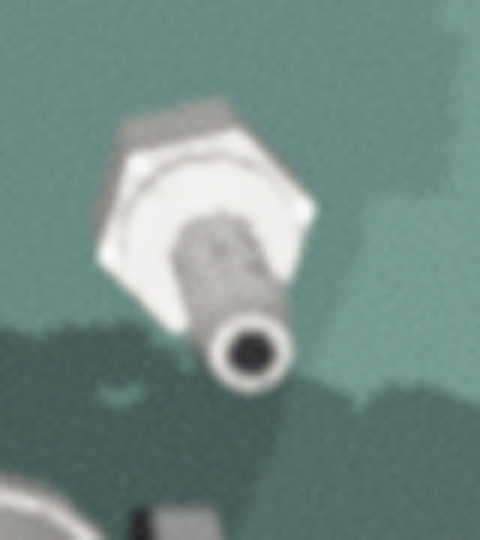

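Emit:
servo_tool --motion '[[[0.3,-0.01,0.2,0,0,0],[0.35,-0.01,0.2,0,0,0],[0,0,0,0,0,0],[0,0,0,0,0,0],[0,0,0,0,0,0]]]'

```text
clock: 29.3
position: [0.4671, -0.0599, 0.2807]
ee_rot: [0.818, -0.575, -0.0, -0.004]
ft_force: [0.5, 0.3, -0.4]
grip_width: 0.314
```

```bash
python3 - <<'E'
from h import *
d=togo([.4626,-.0625,.207])-np.array([1.4,2.2,0])/50; print(d.round(3));snap("w32")
E
```

```text
t 29.3 pos [ 0.4671 -0.0599  0.2807] yaw -70.22 tilt [0.23 0.37] grip 0.314 F [ 0.5  0.3 -0.4] | togo [0.025 0.111 1.473]
[-0.003  0.067  1.473]
```

View pics/w32.png

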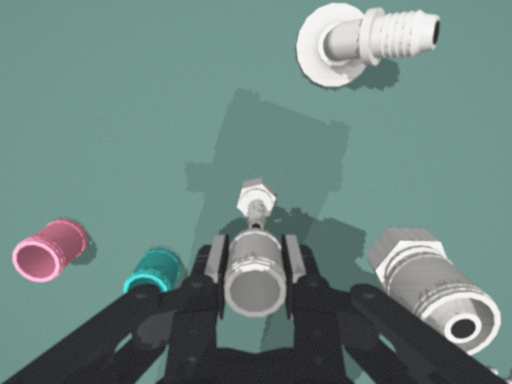

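Emit:
servo_tool --motion '[[[0,0.08,0.1,0,0,0],[0,0,0.15,0,0,0],[0,0,0.1,0,0,0],[0,0,0,0,0,0],[0,0,0,0,0,0]]]'

```text
clock: 29.85
position: [0.4628, -0.06, 0.262]
ee_rot: [0.819, -0.574, 0.0, -0.004]
ft_force: [-0.3, 0.2, -1.0]
grip_width: 0.311
```

```bash
python3 - <<'E'
from h import *
d=togo([.4626,-.0625,.207])-np.array([1.4,2.2,0])/50; print(d.round(3));c=snap("w33")
cv2.imwrite("pics/w33c.png",cv2.resize(c["color"][170:330,190:320,::-1],None,fx=3.7,fy=3.7,interpolation=cv2.INTER_CUBIC))
E
```

```text
t 29.85 pos [ 0.4628 -0.06    0.262 ] yaw -70.11 tilt [0.27 0.36] grip 0.311 F [-0.3  0.2 -1. ] | togo [0.05  0.029 1.099]
[ 0.022 -0.015  1.099]
```

View pics/w33c.png

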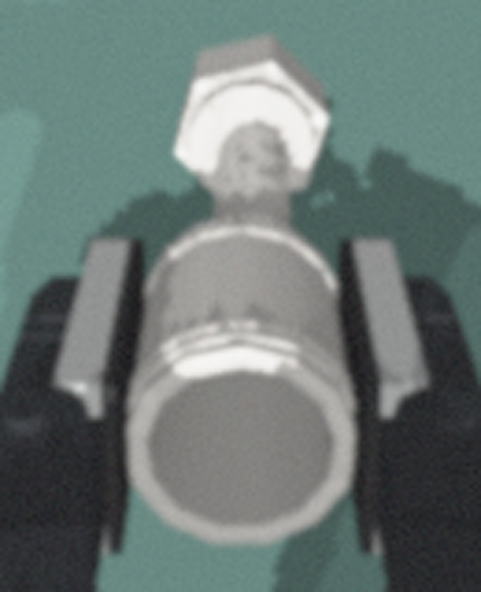

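Emit:
servo_tool --motion '[[[0.04,-0.01,0.1,0,0,0],[0,0,0.15,0,0,0],[0,0,0.15,0,0,0],[0,0,0,0,0,0],[0,0,0,0,0,0]]]'

```text
clock: 30.4
position: [0.4643, -0.0618, 0.2402]
ee_rot: [0.819, -0.574, 0.0, -0.004]
ft_force: [0.3, -0.9, -0.1]
grip_width: 0.309
```

```bash
python3 - <<'E'
from h import *
d=togo([.4626,-.0625,.207])-np.array([1.4,2.2,0])/50; print(d.round(3));c=snap("w34")
cv2.imwrite("pics/w34c.png",cv2.resize(c["color"][170:330,190:320,::-1],None,fx=3.7,fy=3.7,interpolation=cv2.INTER_CUBIC))
E
```

```text
t 30.4 pos [ 0.4643 -0.0618  0.2402] yaw -70.12 tilt [0.28 0.36] grip 0.309 F [ 0.3 -0.9 -0.1] | togo [0.004 0.041 0.663]
[-0.024 -0.003  0.663]
```

View pics/w34c.png

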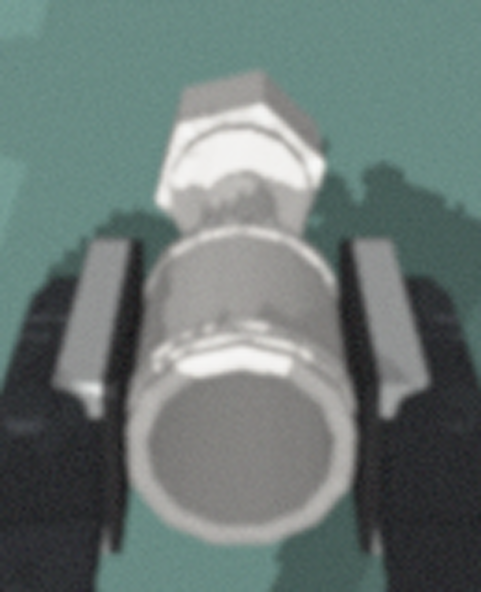

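Emit:
servo_tool --motion '[[[0,0,0.15,0,0,0],[0,0,0.2,0,0,0],[0,0,0.1,0,0,0],[0,0,0,0,0,0],[0,0,0,0,0,0]]]'

```text
clock: 30.95
position: [0.4643, -0.0616, 0.2155]
ee_rot: [0.819, -0.574, 0.0, -0.004]
ft_force: [-0.1, 0.2, -1.0]
grip_width: 0.312
```

```bash
python3 - <<'E'
from h import *
d=togo([.4626,-.0625,.207])-np.array([1.4,2.2,0])/50; print(d.round(3));c=snap("w35")
cv2.imwrite("pics/w35c.png",cv2.resize(c["color"][170:330,190:320,::-1],None,fx=3.7,fy=3.7,interpolation=cv2.INTER_CUBIC))
E
```

```text
t 30.95 pos [ 0.4643 -0.0616  0.2155] yaw -70.11 tilt [0.27 0.36] grip 0.312 F [-0.1  0.2 -1. ] | togo [0.005 0.04  0.171]
[-0.023 -0.004  0.171]
```

View pics/w35c.png

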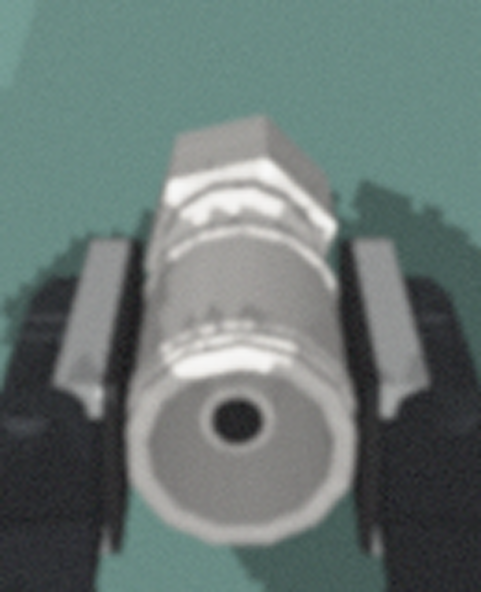

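Well centred. Lower to the collar (expected TCP z ≈ 0.207).

Emit:
servo_tool --motion '[[[0,0,0.1,0,0,0],[0,0,0.05,0,0,0],[0,0,0.01,0,0,0]]]'

```text
clock: 31.3
position: [0.4646, -0.0617, 0.2075]
ee_rot: [0.819, -0.574, 0.001, -0.004]
ft_force: [0.4, 0.5, -0.0]
grip_width: 0.31
```

Emit:
servo_tool --motion '[[[0,0,0.05,0,0,0],[0,0,0.02,0,0,0]]]'

```text
clock: 31.5
position: [0.4657, -0.0615, 0.2067]
ee_rot: [0.818, -0.575, 0.002, -0.004]
ft_force: [-8.9, 0.9, 18.7]
grip_width: 0.309
```

Emit:
servo_tool --motion '[[[0,0,0,0,0,0],[0,0,0,0,0,0],[0,0,0,0,0,0],[0,0,0,0,0,0]]]' --jaw 0

```text
clock: 31.9
position: [0.4661, -0.0615, 0.2072]
ee_rot: [0.818, -0.575, 0.002, -0.004]
ft_force: [0.1, 0.7, 0.2]
grip_width: 0.966
```

```bash
python3 - <<'E'
from h import *
togo([.4626,-.0625,.207]);c=snap("w36")
E
```

```text
t 31.9 pos [ 0.4661 -0.0615  0.2072] yaw -70.13 tilt [0.5  0.25] grip 0.966 F [0.1 0.7 0.2] | togo [-0.004  0.072  0.004]
```

View pics/w36.png

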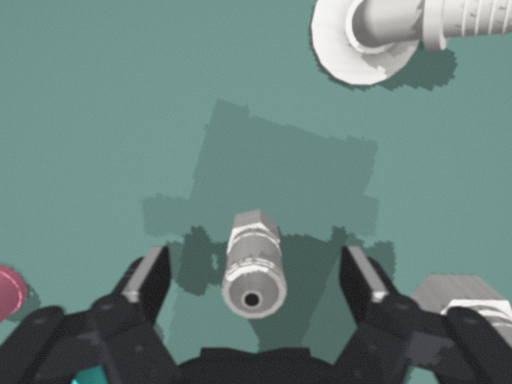

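Seated. Retreat up and out of the views for a final check.

Emit:
servo_tool --motion '[[[0,0,-0.4,0,0,0],[0,0,-0.7,0,0,0],[0,0,-0.8,0,0,0],[0,0,-0.8,0,0,0],[0,0,-0.8,0,0,0],[0.5,0,-0.3,0,0,0],[0.8,0.2,0,0,0,0],[0.9,0.3,0,0,0,0],[0.9,0.3,0,0,0,0],[0.9,0.3,0,0,0,0],[0.9,0.4,0,0,0,0],[0.9,0.4,0,0,0,0]]]'

```text
clock: 33.15
position: [0.4771, -0.3683, 0.4041]
ee_rot: [0.823, -0.568, 0.003, -0.004]
ft_force: [0.8, -1.1, -0.1]
grip_width: 0.999
```

Emit:
servo_tool --motion '[[[0.9,0.4,0,0,0,0],[0.7,0.3,0,0,0,0],[0.4,0.2,0,0,0,0],[0,0,0,0,0,0],[0,0,0,0,0,0]]]'

```text
clock: 33.65
position: [0.4659, -0.4887, 0.3996]
ee_rot: [0.82, -0.572, 0.001, -0.003]
ft_force: [-0.1, 0.5, 0.2]
grip_width: 0.999
```

```bash
python3 - <<'E'
from h import *
togo([0,0,0])
c=snap("topf","top");s=snap("scf","scene")
for n,x in(("topf",c["color"][120:285,90:450]),("scf",s["color"][80:350,80:430])):
    cv2.imwrite(f"pics/{n}c.png",cv2.resize(x[...,::-1],None,fx=2.2,fy=2.2,interpolation=cv2.INTER_CUBIC))
E
```

```text
t 33.65 pos [ 0.4659 -0.4887  0.3996] yaw -69.77 tilt [0.29 0.22] grip 0.999 F [-0.1  0.5  0.2] | togo [-12.378   5.411   7.983]
```

View pics/topfc.png

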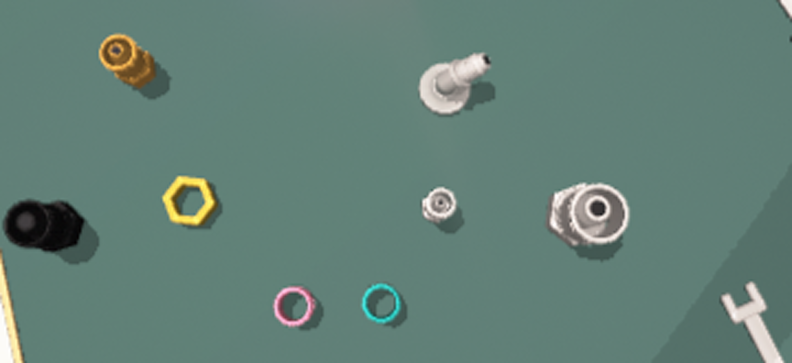

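View pics/scfc.png

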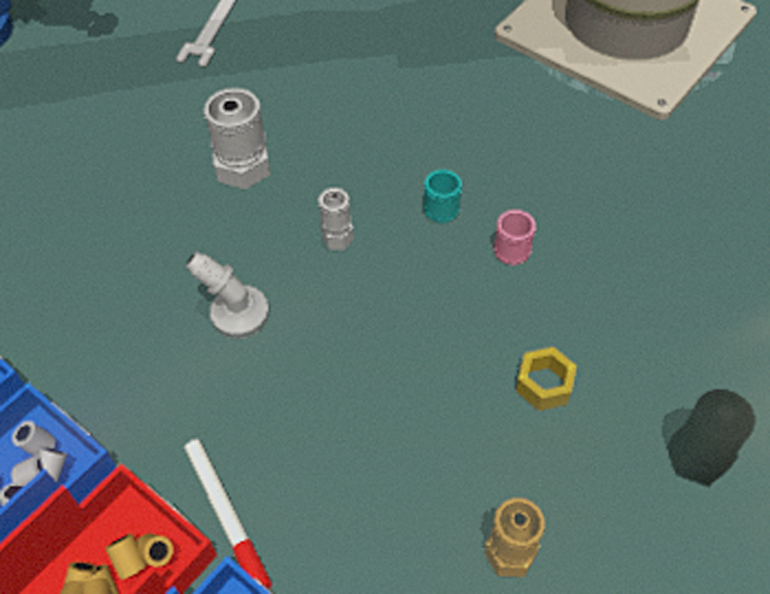

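```bash
python3 -c "
from workcell import order; print(order.hand_in())"
```

```text
the job is handed in; nothing more can be done
None
```

All four ferrules are on their own fittings: xlarge silver, large black, medium brass and small silver. I handed the job in at about 34 s of the 102 s allowed.

- **Seating:** Each ferrule was lowered over its tail until the wrist force rose on the collar. Contact came within about 0.5 mm of the expected height. The highest wrist force I read was about 35 N.
- **Release:** Three ferrules were released while resting on the collar. The xlarge one was released about 1 mm above its contact height, after I eased the pressure off.
- **Final views (top and scene):** All four look square and concentric on upright fittings. The elbow, hexagon nut, and pink and turquoise look-alikes look unmoved by eye; I did not measure them again.
- **Disagreement:** At the start, the cameras disagreed by up to about 5–8 mm on positions. I used the wrist camera for the final alignment and measured each ferrule against its fitting in the same wrist view.

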